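# Find the heavy side of a tube mixer's closed drum by feel and hold it down

## Task

The tube mixer on the trolley is switched off with one heavy lead-shielded vial still clipped somewhere inside its closed drum. Turn the drum by hand at its grip flange and feel which side is heavy, then bring the heavy side straight down and finish while still pinching the flange firmly between the fingers, the drum at rest, so that the vial cannot drop out of its clip when a colleague opens the cover. Leave the two bottles, the roll and the carton round the mixer where they stand.

Things in the scene. Friction and masses are not known exactly. Their poses are not given: they have to be found in the camera images.
- mixer: tube mixer, fixed to the worktop: white foot 215 x 150 mm, its top 22 mm up, a white motor column (82 x 110 mm, top 156 mm up) at the back. Origin: underside of the foot, middle. x is level, from the front (drum) to the column at the back; y to the left seen from the front; z up. The drum turns on a level shaft along this x axis, 130 mm above the worktop.
- hub (a point): point on the drum's axis in the mid-plane of its grip flange; in the mixer's frame x -30, y 0, z 130 mm. The flange is a flat grey star wheel, 12 mm thick along the axis (6 mm each side of this point), radius 88 mm, with 12 shallow lobes out to 94 mm. Pinch it across its 12 mm at the top, from above. Behind it only a hub of radius 20 mm, then the motor column 50 mm behind this point.
- cover (a point): centre of the drum's round white front cover, on the axis, 59 mm in front of the hub point. The closed can behind it, radius 66 mm, begins at the flange's front face, so 22 mm of the flange stands free outside the can (17 mm at the latch). An aluminium wing nut sits on this point.
- latch (a point): the one metal latch at the edge of the drum's front cover, 66 mm from the axis and 60 mm in front of the flange's mid-plane; it turns with the drum and shows how far the drum has turned. It says nothing about where inside the vial is clipped, which differs each time. The vial does not shift in its clip.
- drum (a joint): angle of the drum, rad; grows clockwise seen from the front (top moving to the mixer's -y); several turns either way; 0: latch on top. The vial (0.37 to 0.56 kg, 42 mm off the axis) pulls its side down with 0.15 to 0.23 N m when level with the axis; the shaft seal drags 0.24 N m either way, so the drum stays where it is left: turning goes heavily as the vial rises, easily as it sinks.
- vial_4: white pill bottle with orange cap, 30 mm across, 56 mm high, beside the mixer on its left; origin: centre of its underside
- vial_1: brown bottle with white cap, 23 mm across, 36 mm high, beside the mixer on its left; origin: centre of its underside
- tourniquet: blue rolled tourniquet, 36 mm across, 25 mm high, to the right in front of the mixer; origin: centre of its underside
- carton_b: white carton, 48 x 90 x 58 mm, to the right of the mixer; origin: centre of its underside

How it is judged:
At the end, for the whole second after the job is handed in: the heavy side (the shielded vial inside the drum) is straight below the drum's axis within 0.26 rad (15 degrees), the fingers still grip the drum with more than 5 N, and the drum is at rest (under 0.05 rad/s) (angle between pot_c0's own z axis and vertical below 0.26 rad and contact force between the fingers and drum above 5 N and velocity of joint drum between -0.05 and 0.05 rad/s); the arm keeps its last pose, push and grip.
It fails at once if a bystander (either bottle, the roll or the carton) is moved by more than 25 mm (distance of any of vial_4, vial_1, tourniquet, carton_b from where it was at the start of the episode above 0.025 m).
It also fails if it takes over 72 s, if anything falls off the work surface, if the arm or the gripper's body presses on something with over 40 N, if the wrist force passes 120 N, or if a joint passes its speed limit or range.

## Robot

A 6-joint arm with a two-finger parallel gripper is mounted at the origin on a cart in front of the work surface, level with it; the furniture and walls round the work are solid. World frame = base frame: x ahead of the robot, y to its left, z up, the work surface at z = 0. Lengths are in m, angles in rad, forces in N, time in s.
With the tool pointing down it reaches from about 0.35 to 0.975 m from the base axis. Payload 4.9 kg.
Tool frame: the origin (TCP) lies midway between the tips of the shut fingers; the grasp point (between the pads) lies 19 mm behind it; z points along the fingers, y is the line along which they close (so a half turn about z gives the same grasp; the last joint's range is limited). The gripper opens to 85 mm and grips with 20 to 120 N. Pads are 22 mm wide; open, the fingers measure 114 mm over their backs; the gripper's body (76 mm by 85 mm) begins 54 mm behind the grasp point. The pads swing forward as they close: fully open they stand 13 mm farther back than shut.
Start: joints at [1.083, 0.053, 1.613, -0, 1.476, -0.119], TCP at [0.225, 0.583, 0.231] pointing down, gripper open.
Joint ranges: [-3.01, 3.01], [-1.01, 2.22], [0.06, 2.58], [-1.02, 4.17], [0.09, 2.62], [-3.14, 3.14]. Speed limits (rad/s): [2.57, 2.57, 3.14, 3.14, 3.14, 3.14].

## Interface

Orientations are given as a unit quaternion [w, x, y, z].
In Python, from plant import manip gives the robot as it stands.
- The arm moves only by the shell command python3 shift.py 'ROWS'. ROWS is a JSON list of rows, 1 to 5 of them, each of 7 numbers: the opening from 0.0 (shut) to 1.0 (fully open), then dx, dy, dz in m, then a rotation vector rx, ry, rz in rad; each row shifts and turns the commanded pose from where the row before left it, along the tool's axes as they then stand; what a row does not reach is not made up. A row lasts 1/8 s, in which the tool goes at most 0.0625 m and 0.188 rad, less where a joint would pass 70% of its speed; a pose out of reach is approached as far as the arm can. The fingers move at their own pace and stop on an object; the grip force is fixed at half the most. Time passes only in rows, so rows that do not move let the fingers close. It prints the time, the measured TCP pose, the force, the opening and the grip force at its end.
- manip.state(): the state, without advancing time (a new reading comes with each control period).
- manip.grab_frame(name): name is "scene" or "side" or "wrist"; returns the picture (480x640x3 uint8, red, green, blue); there is no depth.
- manip.camera_params(name): a dict with "intrinsics" (3x3 intrinsics, pixels), "k1" (the pictures are not rectified: a ray, as slopes to the right and down, at radius r is drawn at 1 + k1 r^2 times it, then the intrinsics apply), "xyz" and "orientation" of the camera in the world. Camera axes: x right, y down, z forward; pixel columns grow to the right and rows downward; lengths in m; the calibration is good to about 2 mm. A picture is of the moment at which its call begins: read the wrist's pose just before it. camera_params takes no time and is no camera call; for the wrist camera it gives the pose at the moment of the call.
- manip.job_done(): hands the job in; it is judged then, once.
The state is a dict: "time": time; "joint_pos": joint angles; "joint_vel": joint speeds; "joint_efforts": joint torques, N m; "tool_pos": TCP position; "tool_rot": TCP orientation; "contact_force": force on the tool from outside, world axes, zero at the start; "ft_torque": the same for the moment, N m; "gripper_width": opening from 0.0 (shut) to 1.0 (fully open); "grasp_force": force on a finger pad.
Only numpy, scipy, OpenCV 4.12 (cv2) and the standard library are available. Lean on these libraries where they do the work, as an engineer would, in place of code of your own. Each camera call takes 0.05 s, during which the arm holds its last target. There are 200 camera calls.

## Working session

There is one attempt and no reset: what is moved stays moved. The work goes in short steps, Python scripts to look and compute and a shell command to move; the robot and the scene stay as the last step left them, time stands still between calls to the robot, and variables do not carry over. Pictures are saved under pics/ and viewed, at most 10 in all, crops included, and the job is handed in when it is done.

```bash
ls; mkdir -p pics; python3 - <<'E'
from plant import manip
import cv2
for n in ("scene","side"):
    cv2.imwrite(f"pics/{n}0.png",manip.grab_frame(n)[:,:,::-1]); print(n,manip.camera_params(n))
print(manip.state())
E
```

```text
pics
plant.py
shift.py
scene {'intrinsics': array([[562.84775067,   0.        , 322.35482889],
       [  0.        , 562.84775067, 235.13440224],
       [  0.        ,   0.        ,   1.        ]]), 'k1': 0.0020492985961962458, 'xyz': array([-0.07771347,  0.39830058,  0.53931725]), 'orientation': array([ 0.23369495, -0.38298154,  0.75500952, -0.47819707])}
side {'intrinsics': array([[600.33460223,   0.        , 317.69634515],
       [  0.        , 600.33460223, 238.38214986],
       [  0.        ,   0.        ,   1.        ]]), 'k1': -0.14108411935752319, 'xyz': array([ 0.078409  , -0.83184083,  0.84757348]), 'orientation': array([-0.40832761,  0.8628712 , -0.27397967,  0.11686315])}
{'time': 0.1, 'joint_pos': array([ 1.08300746e+00,  5.33087748e-02,  1.61417171e+00, -8.21252432e-06,
        1.47596963e+00, -1.18963609e-01]), 'joint_vel': array([-0.00046064, -0.00106303, -0.00421373,  0.00025331, -0.00108798,
        0.00044477]), 'joint_efforts': array([ 4.01926254e-04, -3.94904959e+01, -3.71363068e+01, -1.02027755e-04,
        3.89794295e-03,  6.42010818e-06]), 'tool_pos': array([0.2250403 , 0.58247735, 0.23016585]), 'tool_rot': array([-2.73553025e-04,  1.83368687e-01,  9.83043774e-01, -8.87543347e-04]), 'contact_force': array([ 0.0354836 ,  0.58817353, -0.16310131]), 'ft_torque': array([0.00542623, 0.02843315, 0.01064024]), 'grasp_force': 0.0, 'gripper_width': 0.997795155346032}
```

View pics/scene0.png

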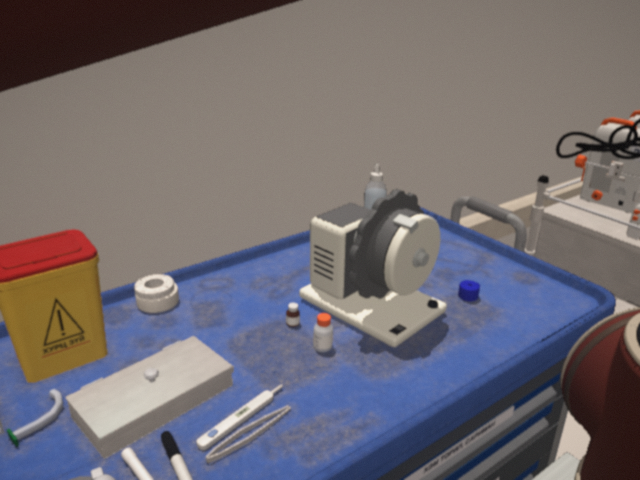

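View pics/side0.png

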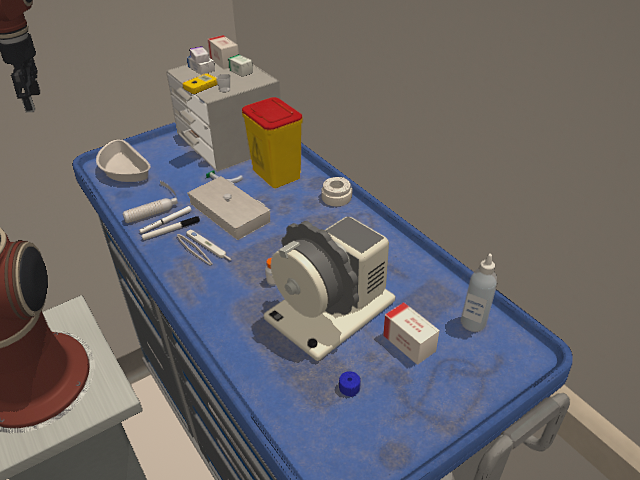

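Scene: the mixer is at about (375,265), with the latch near (405,220) and the wing nut at (421,257). Side: the nut is at about (291,287). I'll enlarge both crops to read points for a pose fit.

```bash
python3 - <<'E'
import cv2,numpy as np
a=cv2.imread("pics/scene0.png")[180:350,290:460]; b=cv2.imread("pics/side0.png")[205:375,245:415]
r=lambda i:cv2.resize(i,(400,400),interpolation=cv2.INTER_CUBIC)
cv2.imwrite("pics/c0.png",np.hstack([cv2.resize(a,(400,400),interpolation=2),r(b)]))
E
```

```text
(no output)
```

View pics/c0.png

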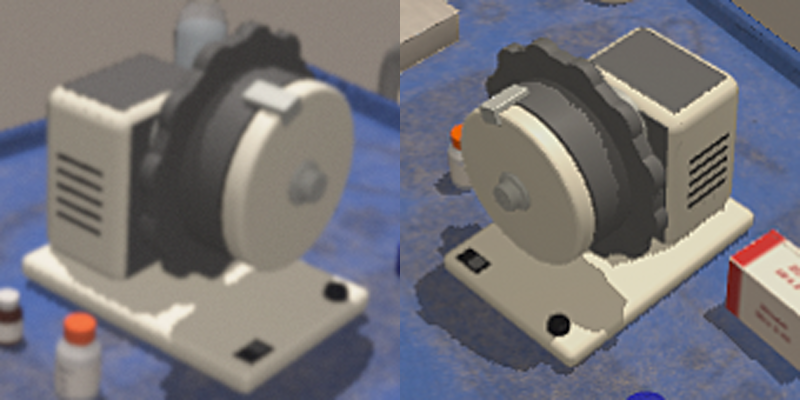

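Crop readings: foot corners in scene are back-left (25,255), front-left (243,377), front-right (368,294). In side they are front-left (447,255), front-right (572,357), back-right (752,214). The latch is at (272,98) in scene and (505,98) in side.

```bash
cat >h.py <<'E'
import numpy as np
from plant import manip
from scipy.spatial.transform import Rotation as R
def rot(q): return R.from_quat(np.r_[q[1:],q[0]])
def proj(P,c):
    p=rot(c["orientation"]).inv().apply(np.atleast_2d(P)-c["xyz"]); s=p[:,:2]/p[:,2:]
    s=s*(1+c["k1"]*(s**2).sum(1,keepdims=True)); K=c["intrinsics"]
    return s*[K[0,0],K[1,1]]+K[:2,2]
def world(p,X): # p=x,y,yaw
    c,s=np.cos(p[2]),np.sin(p[2]); X=np.atleast_2d(X)
    return np.c_[p[0]+c*X[:,0]-s*X[:,1],p[1]+s*X[:,0]+c*X[:,1],X[:,2]]
def latch(th): return np.array([-.09,-.066*np.sin(th),.130+.066*np.cos(th)])
E
python3 - <<'E'
from h import *
from scipy.optimize import least_squares
cs={n:manip.camera_params(n) for n in("scene","side")}
M={"BL":(.1075,.075,.022),"FL":(-.1075,.075,.022),"FR":(-.1075,-.075,.022),"BR":(.1075,-.075,.022),"nut":(-.096,0,.13),
"cFL":(.02,.055,.156),"cBL":(.102,.055,.156),"cBR":(.102,-.055,.156),"cFR":(.02,-.055,.156)}
ob=[("scene","BL",25,255),("scene","FL",243,377),("scene","FR",368,294),("scene","nut",306,185),
("side","FL",447,255),("side","FR",572,357),("side","BR",752,214),("side","nut",511,194),
("scene","cBL",50,90),("scene","cFL",125,123),("side","cBL",645,28),("side","cBR",738,72),("side","cFR",678,115)]
off={"scene":(290,180,0),"side":(245,205,400)}
def px(n,u,v): o=off[n]; return np.array([o[0]+(u-o[2])*.425,o[1]+v*.425])
def f(p):
    r=[proj(world(p,M[k]),cs[n])[0]-px(n,u,v) for n,k,u,v in ob]
    r+=[proj(world(p,latch(p[3])),cs[n])[0]-px(n,u,v) for n,u,v in(("scene",272,98),("side",505,98))]
    return np.ravel(r)
for y0 in(0,-.8,.8):
    s=least_squares(f,[.65,.0,y0,0],loss="soft_l1"); print(s.x,s.cost)
    if y0==0: print(f(s.x).reshape(-1,2).round(1))
p=s.x; print("hub",world(p,(-.03,0,.13)))
st=manip.state(); print(rot(st["tool_rot"]).as_matrix().round(3))
E
```

```text
[ 0.54128215 -0.17645691  0.16179539 -0.24146765] 53.27848356949356
[[-3.8 -1.1]
 [ 0.1 -1.5]
 [ 0.7 -3.3]
 [ 1.7 -0.5]
 [-1.7 -2.6]
 [ 0.2 -1.8]
 [ 3.6 -2.7]
 [-0.8 -1. ]
 [-4.1 -2.3]
 [ 0.1 -1.5]
 [-0.5 -6.2]
 [ 3.9  1. ]
 [-1.5  4.2]
 [10.6  0.7]
 [-3.9  5.7]]
[ 0.54128215 -0.17645691  0.16179529 -0.24146497] 53.27848357332789
[ 0.54128215 -0.17645691  0.16179539 -0.24146767] 53.27848356947889
hub [[ 0.51167396 -0.18128962  0.13      ]]
[[-0.933  0.361 -0.001]
 [ 0.361  0.933 -0.002]
 [ 0.    -0.002 -1.   ]]
```

```bash
python3 - <<'E'
from h import *
import cv2
from scipy.optimize import least_squares
cs={n:manip.camera_params(n) for n in("scene","side")}
off={"scene":(290,180,0),"side":(245,205,400)}
def px(n,u,v): o=off[n]; return np.array([o[0]+(u-o[2])*.425,o[1]+v*.425])
M={"FL":(-.1075,.075,.022),"FR":(-.1075,-.075,.022),"BL":(.1075,.075,.022),"BR":(.1075,-.075,.022),"nut":(-.1,0,.13)}
ob=[("scene","BL",20,252),("scene","FL",243,379),("scene","FR",372,294),("scene","nut",308,185),
("side","FL",442,255),("side","FR",572,360),("side","BR",756,212),("side","nut",509,195)]
def f(p):
    r=[proj(world(p,M[k]),cs[n])[0]-px(n,u,v) for n,k,u,v in ob]
    r+=[proj(world(p,latch(p[3])),cs[n])[0]-px(n,u,v) for n,u,v in(("scene",288,106),("side",489,103))]
    return np.ravel(r)
s=least_squares(f,[.54,-.18,.16,-.2],loss="soft_l1"); p=s.x; print(p,s.cost); print(f(p).reshape(-1,2).round(1).tolist())
print("hub",world(p,(-.03,0,.13)))
t=np.linspace(0,2*np.pi,60)
circ=lambda x,r:np.c_[x+0*t,r*np.sin(t),.13+r*np.cos(t)]
sq=lambda x0,x1,y,z:np.array([(x0,y,z),(x1,y,z),(x1,-y,z),(x0,-y,z),(x0,y,z)])
L=[circ(-.089,.066),circ(-.036,.088),circ(-.024,.088),sq(-.1075,.1075,.075,.022),sq(.02,.102,.055,.156)]
out=[]
for n in off:
    o=off[n]; im=cv2.resize(cv2.imread(f"pics/{n}0.png")[o[1]:o[1]+170,o[0]:o[0]+170],(400,400),interpolation=2)
    for C in L: cv2.polylines(im,[((proj(world(p,C),cs[n])-o[:2])/.425).astype(int)],False,(0,255,0))
    out.append(im)
cv2.imwrite("pics/ov.png",np.hstack(out))
E
```

```text
[ 0.54071844 -0.17781038  0.14913495 -0.37199319] 15.752967378229862
[[-0.6, -0.4], [-0.0, -2.4], [-0.2, -2.9], [3.4, 0.5], [0.4, -2.7], [-0.5, -2.6], [2.4, -0.8], [-2.0, -0.0], [0.7, 0.5], [-0.4, 2.6]]
hub [[ 0.51105144 -0.18226786  0.13      ]]
```

View pics/ov.png

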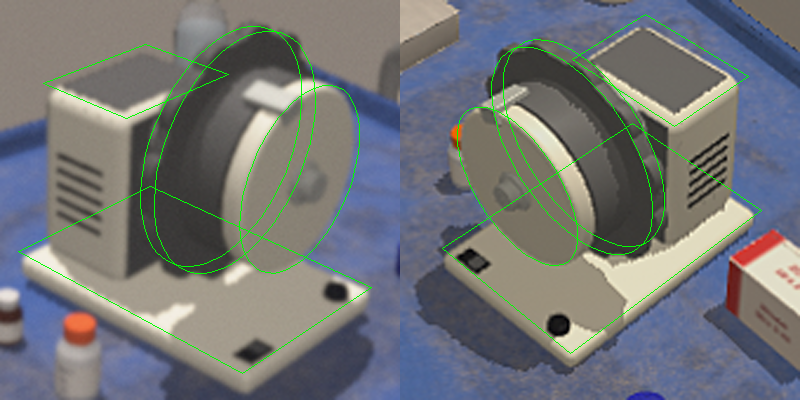

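The overlay matches the flange and cover within about 3 mm, so the hub is at about (0.511,-0.182,0.130), yaw 0.149, with the latch at about -0.35 rad. Next I raise the tool, align it and move it over.

```bash
python3 shift.py '[[1,0,0,-0.03,0,0,0.1755],[1,0,0,-0.03,0,0,0.1755],[1,0,0,-0.03,0,0,0.1755],[1,0,0,-0.02,0,0,0.1755],[1,0,0,0,0,0,0.1755]]'
python3 shift.py '[[1,-0.05,0.01,0,0,0,0.1755],[1,-0.05,0.01,0,0,0,0],[1,-0.05,0.01,0,0,0,0],[1,-0.05,0.01,0,0,0,0],[1,-0.05,0.01,0,0,0,0]]'
python3 shift.py '[[1,-0.05,0.01,0,0,0,0],[1,-0.05,0.01,0,0,0,0],[1,-0.05,0.01,0,0,0,0],[1,-0.05,0.01,0,0,0,0],[1,-0.05,0.01,0,0,0,0]]'
cat >>h.py <<'E'
P=(0.54072,-0.17781,0.14913); HUB=world(P,(-.03,0,.13))[0]
def rep():
    s=manip.state(); A=R.from_euler("z",P[2]); ex=A.apply([1,0,0]); T=rot(s["tool_rot"])
    d=A.inv().apply(s["tool_pos"]-HUB)   # TCP in mixer axes relative to hub
    Fm=A.inv().apply(s["contact_force"]); Mm=A.inv().apply(s["ft_torque"])
    g=A.inv().apply(s["tool_pos"]-.019*T.as_matrix()[:,2]-HUB)
    ang=np.arctan2(-g[1],g[2]); tg=np.array([0,-np.cos(ang),-np.sin(ang)])
    z=A.inv().apply(T.as_matrix()[:,2]); tilt=np.arctan2(z[1],-z[2])
    mx=lambda q:-(np.cross(q,Fm)[0])   # moment on tool in drum's positive sense (about -x)
    # torque tool->drum = -(on tool)
    print("t%.2f d(mm)%s rg%.1f ang%.3f tilt%.3f | F%s M%s Ft%.1f tauF%.3f tauF+M%.3f w%.2f g%.0f"%(s["time"],(d*1e3).round(1),1e3*np.hypot(g[1],g[2]),ang,tilt,Fm.round(1),Mm.round(2),-Fm@tg,-mx(g),-mx(d)+Mm[0],s["gripper_width"],s["grasp_force"]),"yaxis",A.inv().apply(T.as_matrix()[:,1]).round(3))
if __name__=="__main__": rep()
E
python3 h.py
```

```text
time: 0.72
tool_pos: [0.2256, 0.5836, 0.3436]
tool_rot: [-0.0, 0.586, 0.81, 0.002]
contact_force: [-0.0, -0.0, 1.2]
gripper_width: 1.0
grasp_force: 0.0
time: 1.35
tool_pos: [0.3201, 0.3453, 0.3407]
tool_rot: [0.0, 0.652, 0.758, -0.0]
contact_force: [-0.5, 0.1, -0.1]
gripper_width: 0.997
grasp_force: 0.0
time: 1.98
tool_pos: [0.4066, 0.1055, 0.3409]
tool_rot: [-0.0, 0.653, 0.758, -0.0]
contact_force: [-0.1, 0.6, -0.1]
gripper_width: 1.0
grasp_force: 0.0
t1.98 d(mm)[-60.6 300.1 210.9] rg378.0 ang-0.917 tilt0.000 | F[ 0.   0.6 -0.1] M[ 0.   -0.02 -0.02] Ft0.5 tauF-0.183 tauF+M-0.167 w1.00 g0 yaxis [ 1. -0. -0.]
```

```bash
python3 shift.py '[[1,-0.06,0.012,0,0,0,0],[1,-0.06,0.012,0,0,0,0],[1,-0.06,0.012,0,0,0,0],[1,-0.06,0.012,0,0,0,0],[1,-0.06,0.0126,0,0,0,0]]' >/dev/null
python3 shift.py '[[1,0,0,0.04,0,0,0],[1,0,0,0.04,0,0,0],[1,0,0,0,0,0,0],[1,0,0,0,0,0,0]]' >/dev/null
python3 - <<'E'
from h import *
import cv2
rep(); c=manip.camera_params("wrist"); w=manip.grab_frame("wrist")[:,:,::-1].copy(); s=manip.grab_frame("scene")[:,:,::-1]; d=manip.grab_frame("side")[:,:,::-1]
t=np.linspace(-.6,.6,40)
for x in(-.036,-.024):
    cv2.polylines(w,[proj(world(P,np.c_[x+0*t,.088*np.sin(t),.13+.088*np.cos(t)]),c).astype(int)],False,(0,255,0))
r=lambda i:cv2.resize(i,(400,300))
cv2.imwrite("pics/a1.png",np.vstack([np.hstack([r(w),r(s[120:360,260:580])]),np.hstack([r(d[120:360,180:500]),r(w[240:,160:480])])]))
E
```

```text
t3.10 d(mm)[  0.6   1.5 132.8] rg151.8 ang-0.010 tilt-0.001 | F[-0.  -0.2  0.4] M[-0.    0.05 -0.  ] Ft-0.2 tauF0.027 tauF+M0.021 w1.00 g0 yaxis [1.    0.    0.001]
```

View pics/a1.png

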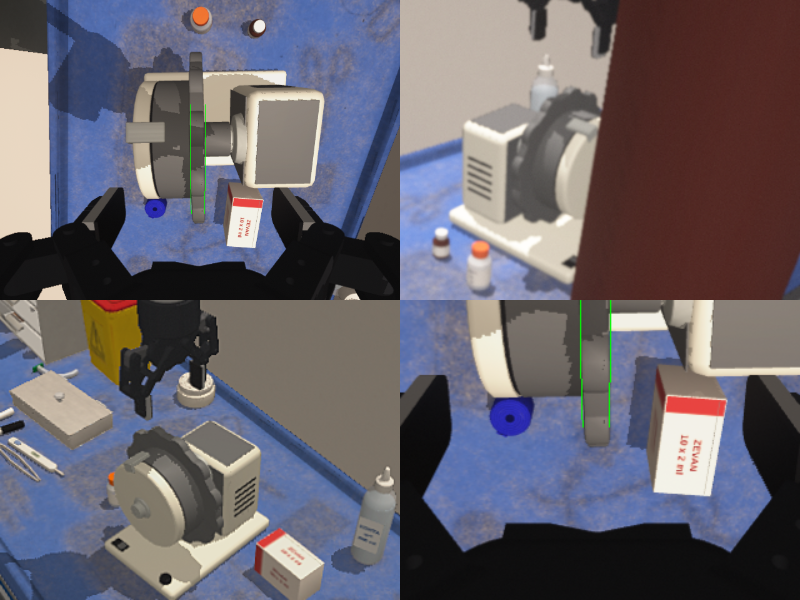

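The wrist overlay matches the flange (x about 195 to 205 in the panel). The latch lies close to the top, at (147,132), so I'll keep the tips above its 71 mm radius and pinch with the TCP at 76 mm.

```bash
python3 shift.py '[[1,-0.0015,-0.0006,0.028,0,0,0],[1,0,0,0.0288,0,0,0],[1,0,0,0,0,0,0],[0,0,0,0,0,0,0],[0,0,0,0,0,0,0]]' >/dev/null; python3 h.py
python3 shift.py '[[0,0,0,0,0,0,0],[0,0,0,0,0,0,0],[0,0,0,0,0,0,0],[0,0,0,0,0,0,0]]' >/dev/null; python3 h.py
```

```text
t3.88 d(mm)[ 0.5 -0.4 76.8] rg95.8 ang0.004 tilt-0.002 | F[0.3 0.7 0.1] M[-0.01  0.02 -0.02] Ft0.7 tauF-0.072 tauF+M-0.071 w0.60 g0 yaxis [1.    0.    0.003]
t4.38 d(mm)[-0.3 -0.  75.3] rg94.3 ang-0.000 tilt-0.001 | F[-1.   0.7  4.9] M[0.01 0.33 0.46] Ft0.7 tauF-0.068 tauF+M-0.048 w0.12 g61 yaxis [1.    0.001 0.   ]
```

```bash
sed -i 's/-mx(g),-mx(d)+Mm\[0\]/mx(g),mx(d)-Mm[0]/; s/"yaxis".*/"q",s["joint_pos"].round(2))/' h.py
S='python3 shift.py'
$S '[[0,-0.0075,0,0.0004,0,0.1,0],[0,-0.0075,0,0.0004,0,0.1,0],[0,-0.0075,0,0.0004,0,0.1,0]]' >/dev/null; python3 h.py
python3 shift.py '[[0,-0.0075,0,0.0004,0,0.1,0],[0,-0.0075,0,0.0004,0,0.1,0]]' >/dev/null; python3 h.py
python3 shift.py '[[0,0.0075,0,0.0004,0,-0.1,0],[0,0.0075,0,0.0004,0,-0.1,0],[0,0.0075,0,0.0004,0,-0.1,0]]' >/dev/null; python3 h.py
python3 shift.py '[[0,0.0075,0,0.0004,0,-0.1,0],[0,0.0075,0,0.0004,0,-0.1,0]]' >/dev/null; python3 h.py
```

```text
t4.75 d(mm)[  0.1 -22.3  71.7] rg94.0 ang0.302 tilt0.303 | F[ 2.1  1.  -1.5] M[-0.05 -0.16  0.42] Ft0.6 tauF0.053 tauF+M0.097 w0.12 g60 q [-0.62  0.02  1.72  0.22  1.62 -0.79]
t5.00 d(mm)[  0.4 -36.1  65.6] rg93.9 ang0.503 tilt0.503 | F[ 3.1  2.  -1.4] M[-0.08 -0.34  0.21] Ft1.1 tauF0.105 tauF+M0.162 w0.12 g60 q [-0.7   0.14  1.64  0.33  1.74 -0.85]
t5.38 d(mm)[  0.1 -16.5  72.4] rg93.3 ang0.218 tilt0.192 | F[ 1.9 -4.6 -5. ] M[-1.22 -0.35  0.5 ] Ft-5.6 tauF-0.518 tauF+M0.804 w0.12 g62 q [-0.58 -0.03  1.76  0.14  1.55 -0.74]
t5.62 d(mm)[-0.2 -1.6 74.4] rg93.5 ang0.016 tilt-0.008 | F[ 0.3 -6.8 -4.7] M[-1.22 -0.09  0.53] Ft-6.9 tauF-0.646 tauF+M0.706 w0.12 g62 q [-0.48 -0.13  1.83 -0.01  1.43 -0.63]
```

```bash
cat >>h.py <<'E'
    import json,sys
    s=manip.state(); open("log.jsonl","a").write(json.dumps({"dir":float(sys.argv[1]) if len(sys.argv)>1 else 0,**{k:np.asarray(v).tolist() for k,v in s.items()}})+"\n")
E
python3 shift.py '[[0,0.0075,0,0.0004,0,-0.1,0],[0,0.0075,0,0.0004,0,-0.1,0],[0,0.0075,0,0.0004,0,-0.1,0]]' >/dev/null; python3 h.py -1
python3 shift.py '[[0,0.0075,0,0.0004,0,-0.1,0],[0,0.0075,0,0.0004,0,-0.1,0],[0,0.0075,0,0.0004,0,-0.1,0]]' >/dev/null; python3 h.py -1
python3 shift.py '[[0,-0.0075,0,0.0004,0,0.1,0],[0,-0.0075,0,0.0004,0,0.1,0],[0,-0.0075,0,0.0004,0,0.1,0]]' >/dev/null; python3 h.py 1
python3 shift.py '[[0,-0.0075,0,0.0004,0,0.1,0],[0,-0.0075,0,0.0004,0,0.1,0],[0,-0.0075,0,0.0004,0,0.1,0]]' >/dev/null; python3 h.py 1
python3 shift.py '[[0,-0.0075,0,0.0004,0,0.1,0],[0,-0.0075,0,0.0004,0,0.1,0],[0,-0.0075,0,0.0004,0,0.1,0]]' >/dev/null; python3 h.py 1
python3 shift.py '[[0,-0.0075,0,0.0004,0,0.1,0],[0,-0.0075,0,0.0004,0,0.1,0],[0,-0.0075,0,0.0004,0,0.1,0]]' >/dev/null; python3 h.py 1
python3 shift.py '[[0,-0.0075,0,0.0004,0,0.1,0],[0,-0.0075,0,0.0004,0,0.1,0],[0,-0.0075,0,0.0004,0,0.1,0]]' >/dev/null; python3 h.py 1
```

```text
File "h.py", line 25
    import json,sys
IndentationError: unexpected indent
  File "h.py", line 25
    import json,sys
IndentationError: unexpected indent
  File "h.py", line 25
    import json,sys
IndentationError: unexpected indent
  File "h.py", line 25
    import json,sys
IndentationError: unexpected indent
  File "h.py", line 25
    import json,sys
IndentationError: unexpected indent
  File "h.py", line 25
    import json,sys
IndentationError: unexpected indent
  File "h.py", line 25
    import json,sys
IndentationError: unexpected indent
```

```bash
sed -i 's/^if __name__.*/if __name__=="__main__":\n    rep()/' h.py; python3 h.py 1
python3 shift.py '[[0,-0.0075,0,0.0004,0,0.1,0],[0,-0.0075,0,0.0004,0,0.1,0],[0,-0.0075,0,0.0004,0,0.1,0]]' >/dev/null; python3 h.py 1
for i in 1; do :; done
python3 shift.py '[[0,0.0075,0,0.0004,0,-0.1,0],[0,0.0075,0,0.0004,0,-0.1,0],[0,0.0075,0,0.0004,0,-0.1,0]]' >/dev/null; python3 h.py -1
python3 shift.py '[[0,0.0075,0,0.0004,0,-0.1,0],[0,0.0075,0,0.0004,0,-0.1,0],[0,0.0075,0,0.0004,0,-0.1,0]]' >/dev/null; python3 h.py -1
python3 shift.py '[[0,0.0075,0,0.0004,0,-0.1,0],[0,0.0075,0,0.0004,0,-0.1,0],[0,0.0075,0,0.0004,0,-0.1,0]]' >/dev/null; python3 h.py -1
python3 shift.py '[[0,0.0075,0,0.0004,0,-0.1,0],[0,0.0075,0,0.0004,0,-0.1,0],[0,0.0075,0,0.0004,0,-0.1,0]]' >/dev/null; python3 h.py -1
python3 shift.py '[[0,0.0075,0,0.0004,0,-0.1,0],[0,0.0075,0,0.0004,0,-0.1,0],[0,0.0075,0,0.0004,0,-0.1,0]]' >/dev/null; python3 h.py -1
python3 shift.py '[[0,0.0075,0,0.0004,0,-0.1,0],[0,0.0075,0,0.0004,0,-0.1,0],[0,0.0075,0,0.0004,0,-0.1,0]]' >/dev/null; python3 h.py -1
```

```text
t8.25 d(mm)[  0.7 -57.1  45.9] rg92.3 ang0.897 tilt0.908 | F[6.1 9.3 0.1] M[ 1.01 -0.43 -0.27] Ft5.9 tauF0.544 tauF+M-0.573 w0.13 g62 q [-0.79  0.4   1.5   0.53  1.99 -0.92]
t8.62 d(mm)[  0.9 -68.2  26.5] rg92.1 ang1.202 tilt1.208 | F[ 9.  11.8  3.8] M[ 1.15 -0.27 -0.7 ] Ft7.9 tauF0.723 tauF+M-0.572 w0.12 g62 q [-0.83  0.59  1.41  0.68  2.17 -0.91]
t9.00 d(mm)[  0.9 -58.8  41.4] rg90.9 ang0.944 tilt0.893 | F[  7.4   0.4 -12.6] M[-2.41 -1.07 -0.38] Ft-9.9 tauF-0.904 tauF+M1.691 w0.12 g65 q [-0.79  0.4   1.5   0.52  1.98 -0.92]
t9.38 d(mm)[  0.6 -43.6  57.4] rg91.1 ang0.637 tilt0.590 | F[  7.5  -5.  -13.4] M[-2.51 -1.14  0.12] Ft-12.0 tauF-1.094 tauF+M1.642 w0.12 g65 q [-0.72  0.2   1.61  0.38  1.79 -0.88]
t9.75 d(mm)[  0.2 -24.3  68.2] rg91.3 ang0.331 tilt0.289 | F[ 2.6 -4.4 -7.1] M[-1.75 -0.65  0.29] Ft-6.4 tauF-0.589 tauF+M1.280 w0.12 g65 q [-0.62  0.02  1.72  0.21  1.6  -0.78]
t10.12 d(mm)[-0.2 -2.4 72.7] rg91.7 ang0.023 tilt-0.011 | F[ 2.2 -9.9 -9.3] M[-2.21 -0.45  0.39] Ft-10.1 tauF-0.924 tauF+M1.467 w0.12 g65 q [-0.48 -0.13  1.84 -0.01  1.42 -0.63]
t10.50 d(mm)[-0.6 19.5 70.3] rg92.0 ang-0.279 tilt-0.312 | F[ -1.1 -13.7  -7.3] M[-2.32 -0.07  0.34] Ft-11.1 tauF-1.025 tauF+M1.504 w0.12 g64 q [-0.31 -0.22  1.94 -0.29  1.29 -0.39]
t10.88 d(mm)[-1.  40.2 61.3] rg92.3 ang-0.587 tilt-0.611 | F[ -3.  -14.5  -4.7] M[-1.64  0.42 -0.13] Ft-9.5 tauF-0.876 tauF+M0.938 w0.12 g64 q [-0.12 -0.23  2.03 -0.63  1.23 -0.09]
```

```bash
cat >fit.py <<'E'
from h import *
import json
A=R.from_euler("z",P[2]); rows=[]
# first samples, printed before logging: d,ang,tilt,F,M,dir
for d,an,ti,F,M,s in [((.1,-22.3,71.7),.302,.303,(2.1,1,-1.5),-.05,1),((.4,-36.1,65.6),.503,.503,(3.1,2,-1.4),-.08,1),((.1,-16.5,72.4),.218,.192,(1.9,-4.6,-5),-1.22,-1),((-.2,-1.6,74.4),.016,-.008,(.3,-6.8,-4.7),-1.22,-1)]:
    rows.append((np.array(d)/1e3,an,np.array([0,np.sin(ti),-np.cos(ti)]),np.array(F),M,s))
for l in open("log.jsonl"):
    s=json.loads(l)
    if s["dir"]==0: continue
    T=rot(s["tool_rot"]).as_matrix(); z=A.inv().apply(T[:,2]); d=A.inv().apply(np.array(s["tool_pos"])-HUB); g=d-.019*z
    rows.append((d,np.arctan2(-g[1],g[2]),z,A.inv().apply(s["contact_force"]),A.inv().apply(s["ft_torque"])[0],s["dir"]))
an=np.array([r[1] for r in rows]); dr=np.array([r[5] for r in rows])
t0=np.array([-(r[4]+np.cross(r[0],r[3])[0]) for r in rows]); k=np.array([np.cross(r[2],r[3])[0] for r in rows]) # tau=t0+h*k
for h in (.1,.13,.15,.16,.17,.18,.2):
    X=np.c_[dr,np.sin(an),np.cos(an)]; c,res,*_=np.linalg.lstsq(X,t0+h*k,rcond=None)
    print(h,c.round(3),"rms",np.sqrt(np.mean((X@c-t0-h*k)**2)).round(3))
X=np.c_[dr,np.sin(an),np.cos(an),-k]; c=np.linalg.lstsq(X,t0,rcond=None)[0]; print("free h",c.round(3),(X@c-t0).round(2))
E
cat >>fit.py <<'E'
h=c[3]; print(np.c_[an,dr,t0+h*k].round(2).tolist())
E
python3 fit.py
```

```text
0.1 [-0.194  0.39   0.156] rms 0.164
0.13 [-0.023  0.416  0.05 ] rms 0.145
0.15 [ 0.091  0.434 -0.02 ] rms 0.149
0.16 [ 0.148  0.442 -0.055] rms 0.157
0.17 [ 0.205  0.451 -0.09 ] rms 0.167
0.18 [ 0.261  0.459 -0.126] rms 0.18
0.2 [ 0.375  0.477 -0.196] rms 0.211
free h [-0.004  0.419  0.038  0.133] [ 0.   -0.07  0.06  0.24  0.15 -0.07 -0.05  0.19 -0.27 -0.11 -0.14  0.09]
[[0.3, 1.0, 0.16], [0.5, 1.0, 0.3], [0.22, -1.0, 0.07], [0.02, -1.0, -0.2], [0.9, 1.0, 0.2], [1.2, 1.0, 0.47], [0.94, -1.0, 0.42], [0.64, -1.0, 0.09], [0.33, -1.0, 0.45], [0.02, -1.0, 0.17], [-0.28, -1.0, 0.07], [-0.59, -1.0, -0.29]]
```

```bash
python3 - <<'E'
import json,numpy as np
from h import rot
r=[]
for l in open("log.jsonl"):
    s=json.loads(l);T=rot(s["tool_rot"]); r.append(np.r_[T.inv().apply(s["contact_force"]),T.inv().apply(s["ft_torque"])])
r=np.array(r);print(r.round(2)); print(np.polyfit(r[:,1],r[:,3],1), (r[:,1]@r[:,3])/(r[:,1]@r[:,1]))
print("Mty vs Ftx",np.polyfit(r[:,0],r[:,4],1))
E
python3 shift.py '[[0,0,0,0,0,0,0],[0,0,0,0,0,0,0]]' >/dev/null; python3 h.py
python3 shift.py '[[0.5,0,0,0,0,0,0],[0.5,0,0,0,0,0,0],[0.5,0,0,0,0,0,0]]' >/dev/null; python3 h.py
python3 shift.py '[[0,0,0,0,0,0,0],[0,0,0,0,0,0,0],[0,0,0,0,0,0,0],[0,0,0,0,0,0,0]]' >/dev/null; python3 h.py
```

```text
[[  5.8    6.12   7.24  -0.48   1.01  -0.18]
 [  7.77   9.03   9.69  -0.76   1.15  -0.  ]
 [ -9.53   7.37   8.27  -0.97  -2.41  -0.6 ]
 [-11.63   7.51   8.34  -0.88  -2.51  -0.75]
 [ -6.21   2.61   5.57  -0.54  -1.75  -0.46]
 [ -9.76   2.18   9.39  -0.46  -2.21  -0.39]
 [-10.79  -1.07  11.11  -0.17  -2.32  -0.31]
 [ -9.2   -3.03  12.15   0.42  -1.64  -0.13]]
[-0.09216108 -0.12635815] -0.10759025357957279
Mty vs Ftx [ 0.19452071 -0.27720261]
t11.12 d(mm)[-1.1 42.2 59.8] rg92.2 ang-0.612 tilt-0.602 | F[-1.7 -4.   0.1] M[-0.72  0.27  0.07] Ft-3.3 tauF-0.303 tauF+M0.476 w0.12 g65 q [-0.12 -0.23  2.03 -0.62  1.23 -0.09]
t11.50 d(mm)[-0.3 43.  60.3] rg93.0 ang-0.615 tilt-0.600 | F[ 0.  -0.5 -0.6] M[ 0.22  0.04 -0.03] Ft-0.1 tauF-0.011 tauF+M-0.224 w0.50 g0 q [-0.12 -0.23  2.03 -0.62  1.23 -0.09]
t12.00 d(mm)[-1.1 43.  60.5] rg93.2 ang-0.614 tilt-0.600 | F[-4.5  2.4  3.9] M[ 0.32  0.63 -0.1 ] Ft-0.3 tauF-0.027 tauF+M-0.340 w0.12 g60 q [-0.12 -0.23  2.03 -0.62  1.23 -0.09]
```

```bash
for k in 1; do
python3 shift.py '[[0,-0.0074,0,0.00037,0,0.1,0],[0,-0.0074,0,0.00037,0,0.1,0],[0,-0.0074,0,0.00037,0,0.1,0]]' >/dev/null; python3 h.py 1
python3 shift.py '[[0,-0.0074,0,0.00037,0,0.1,0],[0,-0.0074,0,0.00037,0,0.1,0],[0,-0.0074,0,0.00037,0,0.1,0]]' >/dev/null; python3 h.py 1
python3 shift.py '[[0,-0.0074,0,0.00037,0,0.1,0],[0,-0.0074,0,0.00037,0,0.1,0],[0,-0.0074,0,0.00037,0,0.1,0]]' >/dev/null; python3 h.py 1
python3 shift.py '[[0,-0.0074,0,0.00037,0,0.1,0],[0,-0.0074,0,0.00037,0,0.1,0],[0,-0.0074,0,0.00037,0,0.1,0]]' >/dev/null; python3 h.py 1
python3 shift.py '[[0,-0.0074,0,0.00037,0,0.1,0],[0,-0.0074,0,0.00037,0,0.1,0],[0,-0.0074,0,0.00037,0,0.1,0]]' >/dev/null; python3 h.py 1
python3 shift.py '[[0,-0.0074,0,0.00037,0,0.1,0],[0,-0.0074,0,0.00037,0,0.1,0],[0,-0.0074,0,0.00037,0,0.1,0]]' >/dev/null; python3 h.py 1
done
python3 shift.py '[[0.5,0,0,0,0,0,0],[0.5,0,0,0,0,0,0],[0.5,0,0,0,0,0,0]]' >/dev/null; python3 h.py
python3 shift.py '[[0,0,0,0,0,0,0],[0,0,0,0,0,0,0],[0,0,0,0,0,0,0],[0,0,0,0,0,0,0]]' >/dev/null; python3 h.py
python3 shift.py '[[0,0.0074,0,0.00037,0,-0.1,0],[0,0.0074,0,0.00037,0,-0.1,0],[0,0.0074,0,0.00037,0,-0.1,0]]' >/dev/null; python3 h.py -1
python3 shift.py '[[0,0.0074,0,0.00037,0,-0.1,0],[0,0.0074,0,0.00037,0,-0.1,0],[0,0.0074,0,0.00037,0,-0.1,0]]' >/dev/null; python3 h.py -1
python3 shift.py '[[0,0.0074,0,0.00037,0,-0.1,0],[0,0.0074,0,0.00037,0,-0.1,0],[0,0.0074,0,0.00037,0,-0.1,0]]' >/dev/null; python3 h.py -1
python3 shift.py '[[0,0.0074,0,0.00037,0,-0.1,0],[0,0.0074,0,0.00037,0,-0.1,0],[0,0.0074,0,0.00037,0,-0.1,0]]' >/dev/null; python3 h.py -1
python3 shift.py '[[0,0.0074,0,0.00037,0,-0.1,0],[0,0.0074,0,0.00037,0,-0.1,0],[0,0.0074,0,0.00037,0,-0.1,0]]' >/dev/null; python3 h.py -1
```

```text
t12.38 d(mm)[-0.7 23.2 70.3] rg93.0 ang-0.314 tilt-0.296 | F[-1.8 -0.3 -2.6] M[0.32 0.53 0.27] Ft0.6 tauF0.052 tauF+M-0.276 w0.12 g59 q [-0.31 -0.22  1.94 -0.28  1.3  -0.4 ]
t12.75 d(mm)[-0.3  1.2 73.7] rg92.7 ang-0.013 tilt0.004 | F[ 1.   1.7 -2.2] M[0.3  0.28 0.47] Ft1.7 tauF0.158 tauF+M-0.169 w0.12 g59 q [-0.48 -0.13  1.83  0.    1.44 -0.63]
t13.12 d(mm)[  0.  -20.7  70.5] rg92.4 ang0.289 tilt0.304 | F[ 2.   2.9 -1.8] M[ 0.27 -0.09  0.46] Ft2.2 tauF0.208 tauF+M-0.107 w0.12 g59 q [-0.62  0.02  1.72  0.22  1.61 -0.79]
t13.50 d(mm)[  0.4 -40.6  60.9] rg92.1 ang0.591 tilt0.604 | F[ 4.2  4.  -1.2] M[ 0.21 -0.31  0.26] Ft2.6 tauF0.243 tauF+M-0.014 w0.13 g59 q [-0.72  0.2   1.6   0.39  1.8  -0.88]
t13.88 d(mm)[  0.7 -56.8  45.8] rg91.9 ang0.895 tilt0.904 | F[ 5.9  5.6 -0.3] M[ 0.3  -0.36 -0.18] Ft3.3 tauF0.302 tauF+M-0.061 w0.12 g59 q [-0.79  0.39  1.5   0.53  1.99 -0.92]
t14.25 d(mm)[  0.9 -67.8  26.6] rg91.8 ang1.199 tilt1.204 | F[7.3 7.9 1. ] M[ 0.41 -0.23 -0.48] Ft3.8 tauF0.346 tauF+M-0.140 w0.12 g59 q [-0.83  0.58  1.41  0.68  2.17 -0.92]
t14.62 d(mm)[ -0.2 -68.4  26.9] rg92.5 ang1.
[... 504 characters left out ...]
 0.5 -41.5  61.1] rg92.9 ang0.596 tilt0.594 | F[ 3.8 -1.  -3.5] M[-0.61 -0.66  0.07] Ft-2.8 tauF-0.258 tauF+M0.407 w0.12 g60 q [-0.72  0.2   1.61  0.38  1.8  -0.87]
t16.25 d(mm)[  0.1 -21.5  70.9] rg93.1 ang0.295 tilt0.294 | F[ 2.6 -1.3 -3.4] M[-0.47 -0.41  0.43] Ft-2.3 tauF-0.210 tauF+M0.307 w0.12 g60 q [-0.62  0.02  1.72  0.21  1.61 -0.78]
t16.62 d(mm)[-0.2  0.4 74.5] rg93.5 ang-0.006 tilt-0.006 | F[ 0.6 -3.7 -3.2] M[-0.31 -0.    0.56] Ft-3.7 tauF-0.343 tauF+M0.034 w0.12 g60 q [-0.48 -0.13  1.84 -0.    1.43 -0.63]
t17.00 d(mm)[-0.6 22.5 71.3] rg93.8 ang-0.305 tilt-0.306 | F[-1.6 -3.3 -1.7] M[-0.16  0.4   0.46] Ft-2.6 tauF-0.245 tauF+M-0.033 w0.12 g60 q [-0.3  -0.22  1.94 -0.28  1.29 -0.39]
```

```bash
cat >fit2.py <<'E'
from h import *
import json
from scipy.optimize import least_squares
A=R.from_euler("z",P[2]); D=[]
for l in list(open("log.jsonl"))[8:]:
    s=json.loads(l)
    if not s["dir"]: continue
    z=A.inv().apply(rot(s["tool_rot"]).as_matrix()[:,2]); d=A.inv().apply(np.array(s["tool_pos"])-HUB); g=d-.019*z
    ti=np.arctan2(z[1],-z[2]); D.append((d,np.arctan2(-g[1],g[2])+s.get("off",0),z,A.inv().apply(s["contact_force"]),A.inv().apply(s["ft_torque"])[0]+.41*np.sin(ti),s["dir"]))
an=np.array([r[1] for r in D]); dr=np.array([r[5] for r in D])
t0=np.array([-(r[4]+np.cross(r[0],r[3])[0]) for r in D]); k=np.array([np.cross(r[2],r[3])[0] for r in D])
X=np.c_[np.sin(an),np.cos(an)]
for h in(.14,.15,.16,.17,.18,.19,.2,.21):
    Y=np.c_[dr,X]; c=np.linalg.lstsq(Y,t0+h*k,rcond=None)[0]; print(h,c.round(3),"A%.3f ang0 %.2f rms %.3f"%(np.hypot(*c[1:]),np.arctan2(-c[2],c[1]),np.std(Y@c-t0-h*k)))
c=np.linalg.lstsq(np.c_[X,-k],t0-.24*dr,rcond=None)[0]; r=np.c_[X,-k]@c-t0+.24*dr
print("D=.24: a,b,h",c.round(3),"A",np.hypot(*c[:2]).round(3),"ang0",np.arctan2(-c[1],c[0]).round(2))
print(np.c_[an,dr,t0+c[2]*k,r].round(2))
E
python3 fit2.py
```

```text
0.14 [ 0.133  0.056 -0.137] A0.148 ang0 1.18 rms 0.093
0.15 [ 0.157  0.072 -0.145] A0.162 ang0 1.11 rms 0.095
0.16 [ 0.18   0.087 -0.153] A0.176 ang0 1.05 rms 0.097
0.17 [ 0.204  0.102 -0.16 ] A0.190 ang0 1.00 rms 0.099
0.18 [ 0.227  0.118 -0.168] A0.205 ang0 0.96 rms 0.102
0.19 [ 0.251  0.133 -0.176] A0.221 ang0 0.92 rms 0.104
0.2 [ 0.274  0.149 -0.183] A0.236 ang0 0.89 rms 0.107
0.21 [ 0.298  0.164 -0.191] A0.252 ang0 0.86 rms 0.110
D=.24: a,b,h [ 0.115 -0.168  0.181] A 0.204 ang0 0.97
[[-0.31  1.   -0.06  0.11]
 [-0.01  1.    0.13 -0.06]
 [ 0.29  1.    0.17 -0.06]
 [ 0.59  1.    0.22 -0.06]
 [ 0.89  1.    0.2   0.02]
 [ 1.2   1.    0.15  0.13]
 [ 0.9  -1.   -0.2  -0.05]
 [ 0.6  -1.   -0.32  0.01]
 [ 0.29 -1.   -0.22 -0.15]
 [-0.01 -1.   -0.63  0.22]
 [-0.31 -1.   -0.38 -0.05]]
```

```bash
sed -i 's/{"dir":/{"off":float(sys.argv[2]) if len(sys.argv)>2 else 0,"dir":/' h.py
python3 shift.py '[[0,-0.0074,0,0.00037,0,0.1,0],[0,-0.0074,0,0.00037,0,0.1,0],[0,-0.0074,0,0.00037,0,0.1,0]]' >/dev/null; python3 h.py 1 >/dev/null
python3 shift.py '[[0,-0.0074,0,0.00037,0,0.1,0],[0,-0.0074,0,0.00037,0,0.1,0]]' >/dev/null; python3 h.py 1 >/dev/null
python3 shift.py '[[0,-0.0074,0,0.00037,0,0.1,0],[0,-0.0074,0,0.00037,0,0.1,0]]' >/dev/null; python3 h.py 1 >/dev/null
python3 shift.py '[[0,-0.0074,0,0.00037,0,0.1,0],[0,-0.0074,0,0.00037,0,0.1,0]]' >/dev/null; python3 h.py 1 >/dev/null
python3 shift.py '[[0,-0.0074,0,0.00037,0,0.1,0],[0,-0.0074,0,0.00037,0,0.1,0]]' >/dev/null; python3 h.py 1 >/dev/null
python3 shift.py '[[0,-0.0074,0,0.00037,0,0.1,0],[0,-0.0074,0,0.00037,0,0.1,0]]' >/dev/null; python3 h.py 1 >/dev/null
python3 shift.py '[[0,-0.0074,0,0.00037,0,0.1,0],[0,-0.0074,0,0.00037,0,0.1,0]]' >/dev/null; python3 h.py 1
python3 shift.py '[[0.5,0,0,0,0,0,0],[0.5,0,0,0,0,0,0],[0.5,0,0,0,0,0,0]]' >/dev/null; python3 h.py
python3 shift.py '[[0.5,0.01113,0,0.00084,0,-0.15,0],[0.5,0.01113,0,0.00084,0,-0.15,0],[0.5,0.01113,0,0.00084,0,-0.15,0],[0.5,0.01113,0,0.00084,0,-0.15,0]]' >/dev/null; python3 h.py
python3 shift.py '[[0.5,0.01113,0,0.00084,0,-0.15,0],[0.5,0.01113,0,0.00084,0,-0.15,0],[0.5,0.01113,0,0.00084,0,-0.15,0],[0.5,0.01113,0,0.00084,0,-0.15,0]]' >/dev/null; python3 h.py
python3 shift.py '[[0.5,0.01113,0,0.00084,0,-0.15,0],[0.5,0.01113,0,0.00084,0,-0.15,0],[0.5,0.01113,0,0.00084,0,-0.15,0],[0.5,0.01113,0,0.00084,0,-0.15,0]]' >/dev/null; python3 h.py
python3 shift.py '[[0,0,0,0,0,0,0],[0,0,0,0,0,0,0],[0,0,0,0,0,0,0],[0,0,0,0,0,0,0]]' >/dev/null; python3 h.py; python3 fit2.py | tail -20
```

```text
t18.88 d(mm)[  0.9 -67.9  28. ] rg92.5 ang1.185 tilt1.204 | F[7.3 6.5 3. ] M[ 0.81 -0.14 -0.67] Ft5.2 tauF0.482 tauF+M-0.422 w0.12 g60 q [-0.83  0.58  1.41  0.68  2.17 -0.91]
t19.25 d(mm)[ -0.3 -68.2  27. ] rg92.4 ang1.195 tilt1.198 | F[ 0.1 -0.7  0.3] M[-0.49  0.01 -0.06] Ft0.0 tauF0.002 tauF+M0.489 w0.49 g0 q [-0.83  0.58  1.41  0.67  2.16 -0.92]
t19.75 d(mm)[ -0.2 -41.1  62.4] rg93.7 ang0.585 tilt0.593 | F[-0.   0.4  0.7] M[-0.24  0.02  0.04] Ft0.8 tauF0.071 tauF+M0.297 w0.50 g0 q [-0.72  0.19  1.61  0.38  1.8  -0.87]
t20.25 d(mm)[-0.2  1.4 75.7] rg94.7 ang-0.016 tilt-0.007 | F[0.7 0.6 0.2] M[ 0.   -0.05  0.  ] Ft0.5 tauF0.052 tauF+M0.037 w0.50 g0 q [-0.48 -0.13  1.84 -0.    1.43 -0.62]
t20.75 d(mm)[-0.  43.9 62.5] rg95.4 ang-0.611 tilt-0.606 | F[ 0.2  0.2 -0.2] M[ 0.27 -0.03 -0.06] Ft0.3 tauF0.026 tauF+M-0.250 w0.50 g0 q [-0.12 -0.23  2.03 -0.62  1.23 -0.09]
t21.25 d(mm)[-1.1 43.1 61.7] rg94.3 ang-0.607 tilt-0.597 | F[-6.   7.9  4.8] M[ 1.18  0.91 -0.05] Ft3.7 tauF0.350 tauF+M-0.904 w0.12 g61 q [-0.12 -0.23  2.03 -0.61  1.23 -0.09]
0.21 [ 0.323  0.147 -0.149] A0.209 ang0 0.79 rms 0.118
D=.24: a,b,h [ 0.071 -0.144  0.176] A 0.16 ang0 1.11
[[-0.31  1.   -0.07  0.15]
 [-0.01  1.    0.12 -0.03]
 [ 0.29  1.    0.16 -0.04]
 [ 0.59  1.    0.21 -0.05]
 [ 0.89  1.    0.19  0.02]
 [ 1.2   1.    0.13  0.12]
 [ 0.9  -1.   -0.2  -0.08]
 [ 0.6  -1.   -0.31 -0.01]
 [ 0.29 -1.   -0.21 -0.15]
 [-0.01 -1.   -0.61  0.22]
 [-0.31 -1.   -0.37 -0.03]
 [-0.02  1.   -0.02  0.12]
 [ 0.18  1.    0.22 -0.11]
 [ 0.38  1.    0.27 -0.14]
 [ 0.58  1.    0.16 -0.01]
 [ 0.78  1.    0.25 -0.06]
 [ 0.98  1.    0.18  0.04]
 [ 1.19  1.    0.1   0.16]]
```

```bash
sed -i 's/\.41\*/.44*/' fit2.py
O=1.803
python3 shift.py '[[0,-0.0074,0,0.00037,0,0.1,0],[0,-0.0074,0,0.00037,0,0.1,0],[0,-0.0074,0,0.00037,0,0.1,0]]' >/dev/null; python3 h.py 1 $O >/dev/null
python3 shift.py '[[0,-0.0074,0,0.00037,0,0.1,0],[0,-0.0074,0,0.00037,0,0.1,0],[0,-0.0074,0,0.00037,0,0.1,0]]' >/dev/null; python3 h.py 1 $O >/dev/null
python3 shift.py '[[0,-0.0074,0,0.00037,0,0.1,0],[0,-0.0074,0,0.00037,0,0.1,0],[0,-0.0074,0,0.00037,0,0.1,0]]' >/dev/null; python3 h.py 1 $O >/dev/null
python3 shift.py '[[0,-0.0074,0,0.00037,0,0.1,0],[0,-0.0074,0,0.00037,0,0.1,0],[0,-0.0074,0,0.00037,0,0.1,0]]' >/dev/null; python3 h.py 1 $O >/dev/null
python3 shift.py '[[0,-0.0074,0,0.00037,0,0.1,0],[0,-0.0074,0,0.00037,0,0.1,0],[0,-0.0074,0,0.00037,0,0.1,0]]' >/dev/null; python3 h.py 1 $O >/dev/null
python3 shift.py '[[0,-0.0074,0,0.00037,0,0.1,0],[0,-0.0074,0,0.00037,0,0.1,0],[0,-0.0074,0,0.00037,0,0.1,0]]' >/dev/null; python3 h.py 1 $O
python3 shift.py '[[0.5,0,0,0,0,0,0],[0.5,0,0,0,0,0,0],[0.5,0,0,0,0,0,0]]' >/dev/null; python3 h.py
python3 shift.py '[[0,0,0,0,0,0,0],[0,0,0,0,0,0,0],[0,0,0,0,0,0,0],[0,0,0,0,0,0,0]]' >/dev/null
python3 shift.py '[[0,0.0074,0,0.00037,0,-0.1,0],[0,0.0074,0,0.00037,0,-0.1,0],[0,0.0074,0,0.00037,0,-0.1,0]]' >/dev/null; python3 h.py -1 $O >/dev/null
python3 shift.py '[[0,0.0074,0,0.00037,0,-0.1,0],[0,0.0074,0,0.00037,0,-0.1,0],[0,0.0074,0,0.00037,0,-0.1,0]]' >/dev/null; python3 h.py -1 $O >/dev/null
python3 shift.py '[[0,0.0074,0,0.00037,0,-0.1,0],[0,0.0074,0,0.00037,0,-0.1,0],[0,0.0074,0,0.00037,0,-0.1,0]]' >/dev/null; python3 h.py -1 $O >/dev/null
python3 shift.py '[[0,0.0074,0,0.00037,0,-0.1,0],[0,0.0074,0,0.00037,0,-0.1,0],[0,0.0074,0,0.00037,0,-0.1,0]]' >/dev/null; python3 h.py -1 $O >/dev/null
python3 shift.py '[[0,0.0074,0,0.00037,0,-0.1,0],[0,0.0074,0,0.00037,0,-0.1,0],[0,0.0074,0,0.00037,0,-0.1,0]]' >/dev/null; python3 h.py -1 $O >/dev/null
python3 shift.py '[[0,0.0074,0,0.00037,0,-0.1,0],[0,0.0074,0,0.00037,0,-0.1,0],[0,0.0074,0,0.00037,0,-0.1,0]]' >/dev/null; python3 h.py -1 $O; python3 fit2.py
```

```text
t23.50 d(mm)[  0.9 -68.5  27.7] rg92.9 ang1.191 tilt1.204 | F[10.7 13.6  1.3] M[ 0.51 -0.12 -0.92] Ft6.2 tauF0.577 tauF+M-0.043 w0.12 g59 q [-0.84  0.58  1.41  0.68  2.17 -0.92]
t23.88 d(mm)[ -0.4 -68.9  27.5] rg93.2 ang1.192 tilt1.197 | F[0.3 0.1 0.3] M[-0.38 -0.01  0.06] Ft0.3 tauF0.027 tauF+M0.402 w0.50 g0 q [-0.84  0.58  1.41  0.67  2.16 -0.92]
t26.62 d(mm)[-1.1 43.  61.2] rg93.8 ang-0.610 tilt-0.606 | F[-3.4 -8.4 -4.5] M[-0.29  0.35  0.38] Ft-4.3 tauF-0.405 tauF+M-0.028 w0.12 g60 q [-0.12 -0.23  2.03 -0.62  1.23 -0.09]
0.14 [ 0.146 -0.104 -0.138] A0.173 ang0 2.21 rms 0.101
0.15 [ 0.18  -0.094 -0.144] A0.172 ang0 2.15 rms 0.107
0.16 [ 0.214 -0.085 -0.15 ] A0.172 ang0 2.08 rms 0.114
0.17 [ 0.249 -0.075 -0.155] A0.172 ang0 2.02 rms 0.122
0.18 [ 0.283 -0.066 -0.161] A0.174 ang0 1.96 rms 0.130
0.19 [ 0.317 -0.056 -0.166] A0.176 ang0 1.90 rms 0.139
0.2 [ 0.351 -0.047 -0.172] A0.178 ang0 1.84 rms 0.148
0.21 [ 0.386 -0.037 -0.178] A0.181 ang0 1.78 rms 0.157
D=.24: a,b,h [-0.091 -0.156  0.16 ] A 0.181 ang0 2.1
[[-0.31  1.   -0.07  0.19]
 [-0.01  1.    0.1  -0.01]
 [ 0.29  1.    0.11 -0.05]
 [ 0.59  1.    0.15 -0.09]
 [ 0.89  1.    0.11 -0.04]
 [ 1.2   1.    0.05  0.05]
 [ 0.9  -1.   -0.19 -0.22]
 [ 0.6  -1.   -0.28 -0.14]
 [ 0.29 -1.   -0.18 -0.24]
 [-0.01 -1.   -0.55  0.15]
 [-0.31 -1.   -0.32 -0.04]
 [-0.02  1.   -0.07  0.16]
 [ 0.18  1.    0.14 -0.07]
 [ 0.38  1.    0.19 -0.13]
 [ 0.58  1.    0.07 -0.01]
 [ 0.78  1.    0.15 -0.08]
 [ 0.98  1.    0.07  0.01]
 [ 1.19  1.   -0.01  0.11]
 [ 1.5   1.   -0.07  0.21]
 [ 1.79  1.    0.09  0.1 ]
 [ 2.09  1.    0.2   0.04]
 [ 2.39  1.    0.29 -0.  ]
 [ 2.69  1.    0.34  0.01]
 [ 2.99  1.    0.51 -0.13]
 [ 2.69 -1.    0.07 -0.21]
 [ 2.39 -1.   -0.14 -0.05]
 [ 2.09 -1.   -0.2  -0.05]
 [ 1.79 -1.   -0.35  0.05]
 [ 1.49 -1.   -0.48  0.14]
 [ 1.19 -1.   -0.47  0.09]]
```

```bash
cat >fit3.py <<'E'
exec(open("fit2.py").read().split("X=np.c_")[0])
ti=np.array([np.arctan2(r[2][1],-r[2][2]) for r in D]); F=np.array([r[3] for r in D])
def go(cols,names,Dfix=.24):
    Y=np.c_[np.sin(an),np.cos(an),cols]; y=t0-Dfix*dr
    c=np.linalg.lstsq(Y,y,rcond=None)[0]; r=Y@c-y; s2=r@r/(len(y)-len(c)); C=np.linalg.inv(Y.T@Y)*s2
    A2=c[0]**2+c[1]**2; g=np.array([c[1],-c[0]])/A2
    print(names,c.round(3),"A%.3f ang0 %.2f +- %.2f rms %.3f"%(A2**.5,np.arctan2(-c[1],c[0]),np.sqrt(g@C[:2,:2]@g),r.std()))
o=np.ones_like(an)
go(np.c_[-k],"h")
go(np.c_[-k,np.sin(ti)],"h,tilt")
go(np.c_[-k,np.sin(ti),o],"h,tilt,const")
go(np.c_[-k,np.sin(ti),F[:,1],F[:,2]],"h,tilt,hub")
go(np.c_[-k,np.sin(ti),o,F[:,1],F[:,2]],"all")
go(np.c_[-k,np.sin(ti),o,F[:,1],F[:,2],dr],"all+D")
# purely empirical: regress wrench in tool axes
ct,st=np.cos(ti),np.sin(ti); Ft=F[:,1]*ct+F[:,2]*st; Fr=F[:,1]*st-F[:,2]*ct; M=np.array([r[4] for r in D])
for extra,nm in((np.c_[Ft,M],"Ft,M"),(np.c_[st,o],"")): pass
E
python3 fit3.py
```

```text
h [-0.091 -0.156  0.16 ] A0.181 ang0 2.10 +- 0.20 rms 0.117
h,tilt [-0.175 -0.153  0.175  0.219] A0.232 ang0 2.42 +- 0.12 rms 0.085
h,tilt,const [-0.165 -0.148  0.175  0.223 -0.01 ] A0.222 ang0 2.41 +- 0.14 rms 0.085
h,tilt,hub [-0.238 -0.175  0.147  0.33  -0.023 -0.013] A0.295 ang0 2.51 +- 0.11 rms 0.082
all [-0.215 -0.15   0.148  0.35  -0.051 -0.02  -0.021] A0.263 ang0 2.53 +- 0.13 rms 0.081
all+D [-0.187 -0.097  0.111  0.237 -0.089 -0.009 -0.025 -0.162] A0.211 ang0 2.66 +- 0.15 rms 0.071
```

```bash
O=1.803
python3 shift.py '[[0,-0.0074,0,0.00037,0,0.1,0],[0,-0.0074,0,0.00037,0,0.1,0],[0,-0.0074,0,0.00037,0,0.1,0]]' >/dev/null; python3 h.py 1 $O >/dev/null
python3 shift.py '[[0,-0.0074,0,0.00037,0,0.1,0],[0,-0.0074,0,0.00037,0,0.1,0],[0,-0.0074,0,0.00037,0,0.1,0]]' >/dev/null; python3 h.py 1 $O >/dev/null
python3 shift.py '[[0,-0.0074,0,0.00037,0,0.1,0],[0,-0.0074,0,0.00037,0,0.1,0],[0,-0.0074,0,0.00037,0,0.1,0]]' >/dev/null; python3 h.py 1 $O >/dev/null
python3 shift.py '[[0,-0.0074,0,0.00037,0,0.1,0],[0,-0.0074,0,0.00037,0,0.1,0],[0,-0.0074,0,0.00037,0,0.1,0]]' >/dev/null; python3 h.py 1 $O >/dev/null
python3 shift.py '[[0,-0.0074,0,0.00037,0,0.1,0],[0,-0.0074,0,0.00037,0,0.1,0],[0,-0.0074,0,0.00037,0,0.1,0]]' >/dev/null; python3 h.py 1 $O >/dev/null
python3 shift.py '[[0,-0.0074,0,0.00037,0,0.1,0],[0,-0.0074,0,0.00037,0,0.1,0],[0,-0.0074,0,0.00037,0,0.1,0]]' >/dev/null; python3 h.py 1 $O
python3 shift.py '[[0.5,0,0,0,0,0,0],[0.5,0,0,0,0,0,0],[0.5,0,0,0,0,0,0]]' >/dev/null; python3 h.py
python3 shift.py '[[0.5,0.01113,0,0.00084,0,-0.15,0],[0.5,0.01113,0,0.00084,0,-0.15,0],[0.5,0.01113,0,0.00084,0,-0.15,0],[0.5,0.01113,0,0.00084,0,-0.15,0]]' >/dev/null; python3 h.py
python3 shift.py '[[0.5,0.01113,0,0.00084,0,-0.15,0],[0.5,0.01113,0,0.00084,0,-0.15,0],[0.5,0.01113,0,0.00084,0,-0.15,0],[0.5,0.01113,0,0.00084,0,-0.15,0]]' >/dev/null; python3 h.py
python3 shift.py '[[0.5,0.01113,0,0.00084,0,-0.15,0],[0.5,0.01113,0,0.00084,0,-0.15,0],[0.5,0.01113,0,0.00084,0,-0.15,0],[0.5,0.01113,0,0.00084,0,-0.15,0]]' >/dev/null
python3 shift.py '[[0,0,0,0,0,0,0],[0,0,0,0,0,0,0],[0,0,0,0,0,0,0],[0,0,0,0,0,0,0]]' >/dev/null; python3 h.py; python3 fit3.py
```

```text
t28.88 d(mm)[  0.9 -66.9  29. ] rg91.9 ang1.171 tilt1.206 | F[7.  8.1 6.3] M[ 1.34 -0.11 -0.36] Ft9.0 tauF0.823 tauF+M-0.681 w0.13 g61 q [-0.83  0.58  1.41  0.68  2.17 -0.91]
t29.25 d(mm)[ -0.3 -67.7  27. ] rg91.9 ang1.192 tilt1.198 | F[0.1 0.1 0.3] M[-0.46 -0.    0.01] Ft0.3 tauF0.029 tauF+M0.483 w0.50 g0 q [-0.83  0.58  1.41  0.67  2.16 -0.92]
t29.75 d(mm)[ -0.2 -40.6  62.5] rg93.5 ang0.580 tilt0.593 | F[ 0.5 -0.1 -0.1] M[-0.21 -0.04  0.03] Ft-0.1 tauF-0.012 tauF+M0.204 w0.50 g0 q [-0.72  0.19  1.61  0.38  1.8  -0.87]
t30.25 d(mm)[-0.2  1.9 75.7] rg94.8 ang-0.021 tilt-0.007 | F[ 0.7  0.  -0.6] M[-0.   -0.06  0.  ] Ft0.1 tauF0.005 tauF+M0.004 w0.50 g0 q [-0.48 -0.13  1.84 -0.    1.43 -0.62]
t31.25 d(mm)[-1.1 43.9 61.6] rg94.6 ang-0.615 tilt-0.596 | F[-5.1  9.   3. ] M[ 1.25  0.9  -0.09] Ft5.6 tauF0.530 tauF+M-0.829 w0.12 g60 q [-0.12 -0.23  2.03 -0.61  1.24 -0.09]
h [-0.109 -0.139  0.165] A0.177 ang0 2.23 +- 0.18 rms 0.115
h,tilt [-0.161 -0.136  0.177  0.191] A0.211 ang0 2.44 +- 0.12 rms 0.087
h,tilt,const [-0.13  -0.125  0.176  0.204 -0.032] A0.181 ang0 2.38 +- 0.16 rms 0.086
h,tilt,hub [-0.187 -0.136  0.181  0.186  0.006 -0.008] A0.231 ang0 2.51 +- 0.14 rms 0.084
all [-0.17  -0.115  0.163  0.289 -0.089 -0.005 -0.024] A0.205 ang0 2.54 +- 0.14 rms 0.079
all+D [-0.155 -0.059  0.133  0.21  -0.133  0.007 -0.029 -0.147] A0.166 ang0 2.78 +- 0.17 rms 0.071
```

```bash
O=3.59
python3 shift.py '[[0,-0.0074,0,0.00037,0,0.1,0],[0,-0.0074,0,0.00037,0,0.1,0],[0,-0.0074,0,0.00037,0,0.1,0]]' >/dev/null; python3 h.py 1 $O >/dev/null
python3 shift.py '[[0,-0.0074,0,0.00037,0,0.1,0],[0,-0.0074,0,0.00037,0,0.1,0],[0,-0.0074,0,0.00037,0,0.1,0]]' >/dev/null; python3 h.py 1 $O >/dev/null
python3 shift.py '[[0,-0.0074,0,0.00037,0,0.1,0],[0,-0.0074,0,0.00037,0,0.1,0],[0,-0.0074,0,0.00037,0,0.1,0]]' >/dev/null; python3 h.py 1 $O >/dev/null
python3 shift.py '[[0,-0.0074,0,0.00037,0,0.1,0],[0,-0.0074,0,0.00037,0,0.1,0],[0,-0.0074,0,0.00037,0,0.1,0]]' >/dev/null; python3 h.py 1 $O >/dev/null
python3 shift.py '[[0,-0.0074,0,0.00037,0,0.1,0],[0,-0.0074,0,0.00037,0,0.1,0],[0,-0.0074,0,0.00037,0,0.1,0]]' >/dev/null; python3 h.py 1 $O >/dev/null
python3 shift.py '[[0,-0.0074,0,0.00037,0,0.1,0],[0,-0.0074,0,0.00037,0,0.1,0],[0,-0.0074,0,0.00037,0,0.1,0]]' >/dev/null; python3 h.py 1 $O
python3 shift.py '[[0.5,0,0,0,0,0,0],[0.5,0,0,0,0,0,0],[0,0,0,0,0,0,0],[0,0,0,0,0,0,0],[0,0,0,0,0,0,0]]' >/dev/null; python3 h.py
python3 shift.py '[[0,0.0074,0,0.00037,0,-0.1,0],[0,0.0074,0,0.00037,0,-0.1,0],[0,0.0074,0,0.00037,0,-0.1,0]]' >/dev/null; python3 h.py -1 $O >/dev/null
python3 shift.py '[[0,0.0074,0,0.00037,0,-0.1,0],[0,0.0074,0,0.00037,0,-0.1,0],[0,0.0074,0,0.00037,0,-0.1,0]]' >/dev/null; python3 h.py -1 $O >/dev/null
python3 shift.py '[[0,0.0074,0,0.00037,0,-0.1,0],[0,0.0074,0,0.00037,0,-0.1,0],[0,0.0074,0,0.00037,0,-0.1,0]]' >/dev/null; python3 h.py -1 $O >/dev/null
python3 shift.py '[[0,0.0074,0,0.00037,0,-0.1,0],[0,0.0074,0,0.00037,0,-0.1,0],[0,0.0074,0,0.00037,0,-0.1,0]]' >/dev/null; python3 h.py -1 $O >/dev/null
python3 shift.py '[[0,0.0074,0,0.00037,0,-0.1,0],[0,0.0074,0,0.00037,0,-0.1,0],[0,0.0074,0,0.00037,0,-0.1,0]]' >/dev/null; python3 h.py -1 $O >/dev/null
python3 shift.py '[[0,0.0074,0,0.00037,0,-0.1,0],[0,0.0074,0,0.00037,0,-0.1,0],[0,0.0074,0,0.00037,0,-0.1,0]]' >/dev/null; python3 h.py -1 $O;
sed -i '/^# purely/,$d' fit3.py; cat >>fit3.py <<'E'
h=.177; print(np.c_[an,ti,dr,t0+h*k-.24*dr].round(2)[18:].tolist())
E
python3 fit3.py
```

```text
t33.50 d(mm)[  0.9 -68.7  28.2] rg93.2 ang1.186 tilt1.203 | F[ 8.5 10.7  2.1] M[ 0.48 -0.25 -0.85] Ft6.0 tauF0.559 tauF+M-0.035 w0.12 g59 q [-0.84  0.58  1.41  0.68  2.17 -0.92]
t34.12 d(mm)[  1.  -68.   27.6] rg92.4 ang1.188 tilt1.196 | F[ 5.6 -2.9  1.4] M[-0.63 -0.42 -0.55] Ft0.2 tauF0.019 tauF+M0.640 w0.12 g61 q [-0.83  0.58  1.41  0.67  2.16 -0.92]
t36.38 d(mm)[-1.  43.7 60.9] rg94.0 ang-0.619 tilt-0.605 | F[-1.5 -8.4 -6.6] M[-0.18  0.16  0.48] Ft-3.0 tauF-0.283 tauF+M-0.047 w0.12 g59 q [-0.12 -0.23  2.03 -0.62  1.23 -0.09]
h [-0.133 -0.115  0.162] A0.176 ang0 2.43 +- 0.15 rms 0.114
h,tilt [-0.143 -0.116  0.174  0.161] A0.184 ang0 2.46 +- 0.12 rms 0.087
h,tilt,const [-0.126 -0.117  0.173  0.194 -0.041] A0.172 ang0 2.39 +- 0.12 rms 0.085
h,tilt,hub [-0.124 -0.12   0.194  0.094  0.019  0.005] A0.173 ang0 2.37 +- 0.13 rms 0.085
all [-0.122 -0.101  0.172  0.218 -0.094  0.005 -0.015] A0.159 ang0 2.45 +- 0.14 rms 0.080
all+D [-0.108 -0.043  0.135  0.136 -0.141  0.015 -0.023 -0.168] A0.117 ang0 2.77 +- 0.21 rms 0.071
[[1.5, -0.29, 1.0, -0.26], [1.79, 0.01, 1.0, -0.08], [2.09, 0.31, 1.0, 0.03], [2.39, 0.61, 1.0, 0.14], [2.69, 0.91, 1.0, 0.18], [2.99, 1.2, 1.0, 0.38], [2.69, 0.89, -1.0, 0.29], [2.39, 0.59, -1.0, 0.07], [2.09, 0.29, -1.0, -0.0], [1.79, -0.01, -1.0, -0.17], [1.49, -0.31, -1.0, -0.32], [1.19, -0.61, -1.0, -0.31], [1.46, -0.29, 1.0, -0.16], [1.77, 0.01, 1.0, -0.06], [2.07, 0.31, 1.0, -0.06], [2.37, 0.61, 1.0, -0.02], [2.67, 0.91, 1.0, 0.08], [2.97, 1.21, 1.0, 0.22], [3.27, -0.29, 1.0, 0.14], [3.57, 0.01, 1.0, 0.01], [3.87, 0.31, 1.0, 0.32], [4.17, 0.61, 1.0, 0.31], [4.47, 0.9, 1.0, 0.29], [4.78, 1.2, 1.0, 0.35], [4.47, 0.89, -1.0, 0.26], [4.17, 0.59, -1.0, 0.09], [3.87, 0.29, -1.0, 0.16], [3.57, -0.01, -1.0, 0.05], [3.27, -0.31, -1.0, 0.11], [2.97, -0.6, -1.0, -0.12]]
```

```bash
python3 shift.py '[[0.5,0,0,0,0,0,0],[0.5,0,0,0,0,0,0],[0.5,0,0,0,0,0,0]]' >/dev/null; python3 h.py
python3 shift.py '[[0.5,-0.01076,0,0.00078,0,0.145,0],[0.5,-0.01076,0,0.00078,0,0.145,0],[0.5,-0.01076,0,0.00078,0,0.145,0],[0.5,-0.01076,0,0.00078,0,0.145,0]]' >/dev/null
python3 shift.py '[[0.5,-0.01076,0,0.00078,0,0.145,0],[0.5,-0.01076,0,0.00078,0,0.145,0],[0.5,-0.01076,0,0.00078,0,0.145,0],[0.5,-0.01076,0,0.00078,0,0.145,0],[0.5,0,0,0,0,0,0]]' >/dev/null; python3 h.py
python3 shift.py '[[0,0,0,0,0,0,0],[0,0,0,0,0,0,0],[0,0,0,0,0,0,0],[0,0,0,0,0,0,0]]' >/dev/null; python3 h.py
```

```text
t36.75 d(mm)[ 0.1 43.2 62. ] rg94.5 ang-0.607 tilt-0.600 | F[-0.4  0.9  0.5] M[ 0.33  0.06 -0.01] Ft0.4 tauF0.039 tauF+M-0.295 w0.50 g0 q [-0.12 -0.23  2.03 -0.61  1.23 -0.09]
t37.88 d(mm)[ -1.4 -40.1  60.3] rg91.4 ang0.582 tilt0.562 | F[-0.8  0.   0.3] M[-0.28 -0.01 -0.  ] Ft0.2 tauF0.016 tauF+M0.288 w0.50 g0 q [-0.72  0.18  1.62  0.36  1.78 -0.86]
t38.38 d(mm)[  0.5 -37.4  63.8] rg92.9 ang0.536 tilt0.558 | F[ 2.4 -0.2  4.4] M[-0.1  -0.42  0.21] Ft2.0 tauF0.189 tauF+M0.251 w0.12 g62 q [-0.71  0.17  1.62  0.36  1.78 -0.86]
```

```bash
O=2.42
python3 shift.py '[[0,0.0074,0,0.00037,0,-0.1,0],[0,0.0074,0,0.00037,0,-0.1,0],[0,0.0074,0,0.00037,0,-0.1,0]]' >/dev/null; python3 h.py -1 $O 
python3 shift.py '[[0,0.0074,0,0.00037,0,-0.1,0],[0,0.0074,0,0.00037,0,-0.1,0]]' >/dev/null; python3 h.py -1 $O >/dev/null
python3 shift.py '[[0,0.0074,0,0.00037,0,-0.1,0],[0,0.0074,0,0.00037,0,-0.1,0]]' >/dev/null; python3 h.py -1 $O >/dev/null
python3 shift.py '[[0,0.0074,0,0.00037,0,-0.1,0],[0,0.0074,0,0.00037,0,-0.1,0]]' >/dev/null; python3 h.py -1 $O >/dev/null
python3 shift.py '[[0,0.0074,0,0.00037,0,-0.1,0],[0,0.0074,0,0.00037,0,-0.1,0]]' >/dev/null; python3 h.py -1 $O
python3 shift.py '[[0,-0.0074,0,0.00037,0,0.1,0],[0,-0.0074,0,0.00037,0,0.1,0],[0,-0.0074,0,0.00037,0,0.1,0]]' >/dev/null; python3 h.py 1 $O >/dev/null
python3 shift.py '[[0,-0.0074,0,0.00037,0,0.1,0],[0,-0.0074,0,0.00037,0,0.1,0]]' >/dev/null; python3 h.py 1 $O >/dev/null
python3 shift.py '[[0,-0.0074,0,0.00037,0,0.1,0],[0,-0.0074,0,0.00037,0,0.1,0]]' >/dev/null; python3 h.py 1 $O >/dev/null
python3 shift.py '[[0,-0.0074,0,0.00037,0,0.1,0],[0,-0.0074,0,0.00037,0,0.1,0]]' >/dev/null; python3 h.py 1 $O >/dev/null
python3 shift.py '[[0,-0.0074,0,0.00037,0,0.1,0],[0,-0.0074,0,0.00037,0,0.1,0]]' >/dev/null; python3 h.py 1 $O
python3 shift.py '[[0,0.0074,0,0.00037,0,-0.1,0],[0,0.0074,0,0.00037,0,-0.1,0],[0,0.0074,0,0.00037,0,-0.1,0]]' >/dev/null; python3 h.py -1 $O
sed -i 's/\[18:\]/[42:]/' fit3.py; python3 fit3.py
```

```text
t38.75 d(mm)[  0.1 -17.2  72.2] rg93.2 ang0.238 tilt0.256 | F[ 2.   0.1 -0.4] M[-0.03 -0.38  0.41] Ft-0.0 tauF-0.001 tauF+M0.026 w0.12 g61 q [-0.6  -0.01  1.74  0.19  1.59 -0.77]
t39.75 d(mm)[-1.  40.  63.4] rg93.9 ang-0.559 tilt-0.545 | F[-3.2 -4.3 -4.2] M[0.1  0.19 0.21] Ft-1.4 tauF-0.135 tauF+M-0.204 w0.12 g61 q [-0.15 -0.24  2.02 -0.55  1.24 -0.15]
t41.12 d(mm)[  0.3 -35.6  64.4] rg92.5 ang0.518 tilt0.568 | F[4.3 7.4 4.8] M[ 1.4  -0.24  0.42] Ft8.8 tauF0.817 tauF+M-0.750 w0.12 g62 q [-0.71  0.17  1.62  0.37  1.78 -0.87]
t41.50 d(mm)[  0.  -17.2  70.8] rg91.8 ang0.242 tilt0.256 | F[ 4.6  0.1 -5.5] M[-0.5  -0.67  0.42] Ft-1.2 tauF-0.115 tauF+M0.415 w0.13 g64 q [-0.6  -0.    1.74  0.19  1.58 -0.77]
h [-0.121 -0.136  0.163] A0.182 ang0 2.30 +- 0.13 rms 0.116
h,tilt [-0.123 -0.141  0.174  0.159] A0.187 ang0 2.29 +- 0.10 rms 0.095
h,tilt,const [-0.109 -0.144  0.173  0.175 -0.023] A0.181 ang0 2.22 +- 0.12 rms 0.094
h,tilt,hub [-0.11  -0.145  0.186  0.121  0.011  0.005] A0.182 ang0 2.22 +- 0.12 rms 0.094
all [-0.106 -0.143  0.18   0.148 -0.023  0.008 -0.   ] A0.178 ang0 2.21 +- 0.13 rms 0.094
all+D [-0.098 -0.036  0.118  0.095 -0.14   0.017 -0.021 -0.243] A0.104 ang0 2.79 +- 0.24 rms 0.076
[[4.47, 0.89, -1.0, 0.26], [4.17, 0.59, -1.0, 0.09], [3.87, 0.29, -1.0, 0.16], [3.57, -0.01, -1.0, 0.05], [3.27, -0.31, -1.0, 0.11], [2.97, -0.6, -1.0, -0.12], [2.66, 0.26, -1.0, 0.15], [2.46, 0.06, -1.0, 0.11], [2.26, -0.14, -1.0, 0.01], [2.06, -0.34, -1.0, -0.11], [1.86, -0.54, -1.0, -0.01], [2.13, -0.23, 1.0, -0.16], [2.34, -0.03, 1.0, 0.01], [2.54, 0.17, 1.0, 0.26], [2.74, 0.37, 1.0, 0.23], [2.94, 0.57, 1.0, 0.34], [2.66, 0.26, -1.0, 0.31]]
```

```bash
cat >fit4.py <<'E'
from h import *
import json
A=R.from_euler("z",P[2]); L=[json.loads(l) for l in open("log.jsonl")]
def ti(s): z=A.inv().apply(rot(s["tool_rot"]).as_matrix()[:,2]); return np.arctan2(z[1],-z[2])
def ang(s):
    z=A.inv().apply(rot(s["tool_rot"]).as_matrix()[:,2]); d=A.inv().apply(np.array(s["tool_pos"])-HUB)-.019*z; return np.arctan2(-d[1],d[2])
T=np.array([ti(s) for s in L]); Q=np.array([s["joint_pos"] for s in L]); E=np.array([s["joint_efforts"] for s in L])
dr=np.array([s["dir"] for s in L]); off=np.array([s.get("off",0) for s in L]); an=np.array([ang(s) for s in L])+off
pc=[np.polyfit(T,Q[:,j],6) for j in range(6)]; dq=np.array([np.polyval(np.polyder(c),T) for c in pc]).T
W=(E*dq).sum(1); i0=[i for i in range(len(L)) if dr[i]==0]
print("free/static",[(T[i].round(2),W[i].round(2)) for i in i0])
m=(dr!=0)&(np.arange(len(L))>=8)
for deg in(2,3,4,5):
  for only in (0,1):
    k=m
    X=np.c_[np.sin(an),np.cos(an),dr,np.vander(T,deg+1)][k]; y=W[k]
    if only: X=np.delete(X,2,1); y=y-.24*dr[k]*sg
    c=np.linalg.lstsq(X,y,rcond=None)[0]; r=X@c-y
    if not only: sg=np.sign(c[2])
    s2=r@r/(len(y)-len(c)); C=np.linalg.inv(X.T@X)*s2; g=np.array([c[1],-c[0]])/(c[:2]@c[:2])
    print(deg,c[:3].round(3),"A%.3f ang0 %.2f +-%.2f rms %.3f"%(np.hypot(*c[:2]),np.arctan2(-sg*c[1],sg*c[0]),np.sqrt(g@C[:2,:2]@g),r.std()))
print(r.round(2)); print(E[-3:].round(2))
E
python3 fit4.py
```

```text
free/static [(np.float64(-0.6), np.float64(9.76)), (np.float64(-0.6), np.float64(9.72)), (np.float64(-0.6), np.float64(9.71)), (np.float64(1.2), np.float64(-22.56)), (np.float64(1.2), np.float64(-22.97)), (np.float64(1.2), np.float64(-22.6)), (np.float64(0.59), np.float64(-8.22)), (np.float64(-0.01), np.float64(5.96)), (np.float64(-0.61), np.float64(14.79)), (np.float64(-0.6), np.float64(9.71)), (np.float64(1.2), np.float64(-22.56)), (np.float64(1.2), np.float64(-22.6)), (np.float64(0.59), np.float64(-8.2)), (np.float64(-0.01), np.float64(5.97)), (np.float64(-0.6), np.float64(9.97)), (np.float64(1.2), np.float64(-22.94)), (np.float64(-0.6), np.float64(9.57)), (np.float64(0.56), np.float64(-10.69)), (np.float64(0.56), np.float64(-11.66))]
2 [-0.111 -0.231 -2.45 ] A0.256 ang0 -1.12 +-0.88 rms 0.944
2 [-0.358 -0.523  0.406] A0.633 ang0 -0.97 +-0.82 rms 2.234
3 [-0.06  -0.207 -2.664] A0.216 ang0 -1.29 +-0.38 rms 0.333
3 [-0.345 -0.525  3.249] A0.628 ang0 -0.99 +-0.82 rms 2.194
4 [-0.066 -0.186 -2.659] A0.197 ang0 -1.23 +-0.33 rms 0.265
4 [-0.352 -0.498  3.911] A0.610 ang0 -0.96 +-0.84 rms 2.180
5 [-0.065 -0.186 -2.662] A0.197 ang0 -1.23 +-0.33 rms 0.263
5 [-0.357 -0.497 -5.253] A0.612 ang0 -0.95 +-0.84 rms 2.176
[ 2.6   1.85  1.51  1.13  0.92 -0.37 -3.03 -3.25 -3.27 -3.34 -3.02  1.97
  1.61  1.33  1.08  0.94  0.74 -0.38  2.57  2.01  1.83  1.6   1.52  0.26
 -2.43 -2.75 -2.93 -3.17 -3.05  0.06  2.6   1.96  1.76  1.52  1.44  0.24
  3.24  2.6   2.3   1.9   1.64  0.21 -2.32 -2.46 -2.47 -2.58 -2.39  0.74
 -2.82 -2.88 -3.01 -2.67 -0.84  2.64  2.24  2.11  1.94  1.75 -2.92]
[[ -3.64 -38.17 -33.97  -1.49  -1.19   0.8 ]
 [ -4.18 -41.81 -32.32  -1.27  -0.82   0.64]
 [ -3.64 -35.34 -37.14   0.73   2.11   0.31]]
```

```bash
sed -i '/^for deg/,$d' fit4.py; cat >>fit4.py <<'E'
V=np.array([s["joint_vel"] for s in L]); vel=np.sum(V*dq,1)/np.sum(dq**2,1)
print("vel",vel[m].round(2))
def go(k,deg,show=0):
    v=np.vander(T,deg+1); X=np.c_[np.sin(an),np.cos(an),v*(dr>0)[:,None],v*(dr<0)[:,None]][k]; y=W[k]
    c=np.linalg.lstsq(X,y,rcond=None)[0]; r=X@c-y
    s2=r@r/(len(y)-len(c)); C=np.linalg.inv(X.T@X)*s2; g=np.array([c[1],-c[0]])/(c[:2]@c[:2])
    print(deg,"A%.3f ang0 %.2f +-%.2f rms %.3f n%d"%(np.hypot(*c[:2]),np.arctan2(-c[1],c[0]),np.sqrt(g@C[:2,:2]@g),r.std(),k.sum()))
    if show: print(np.c_[T[k],an[k],dr[k],r].round(2).tolist())
for d in(2,3,4,5): go(m,d,d==4)
first=m&(np.r_[1,dr[:-1]]==dr)&(np.r_[0,np.abs(np.diff(T))]<.5)  # skip first after reversal
for d in(3,4): go(first,d)
E
python3 fit4.py
```

```text
free/static [(np.float64(-0.6), np.float64(9.76)), (np.float64(-0.6), np.float64(9.72)), (np.float64(-0.6), np.float64(9.71)), (np.float64(1.2), np.float64(-22.56)), (np.float64(1.2), np.float64(-22.97)), (np.float64(1.2), np.float64(-22.6)), (np.float64(0.59), np.float64(-8.22)), (np.float64(-0.01), np.float64(5.96)), (np.float64(-0.61), np.float64(14.79)), (np.float64(-0.6), np.float64(9.71)), (np.float64(1.2), np.float64(-22.56)), (np.float64(1.2), np.float64(-22.6)), (np.float64(0.59), np.float64(-8.2)), (np.float64(-0.01), np.float64(5.97)), (np.float64(-0.6), np.float64(9.97)), (np.float64(1.2), np.float64(-22.94)), (np.float64(-0.6), np.float64(9.57)), (np.float64(0.56), np.float64(-10.69)), (np.float64(0.56), np.float64(-11.66))]
vel [ 0.81  0.82  0.81  0.81  0.81  0.81 -0.79 -0.79 -0.79 -0.78 -0.78  0.82
  0.81  0.81  0.81  0.81  0.81  0.81  0.81  0.81  0.81  0.81  0.8   0.81
 -0.79 -0.79 -0.79 -0.78 -0.78 -0.8   0.81  0.81  0.81  0.81  0.81  0.81
  0.81  0.81  0.81  0.81  0.8   0.81 -0.79 -0.79 -0.79 -0.78 -0.78 -0.8
 -0.79 -0.78 -0.78 -0.78 -0.8   0.82  0.82  0.81  0.81  0
[... 1071 characters left out ...]
03], [0.01, 3.57, 1.0, -0.0], [0.31, 3.87, 1.0, 0.05], [0.61, 4.17, 1.0, -0.0], [0.9, 4.47, 1.0, 0.01], [1.2, 4.78, 1.0, -0.02], [0.89, 4.47, -1.0, -0.03], [0.59, 4.17, -1.0, -0.0], [0.29, 3.87, -1.0, 0.03], [-0.01, 3.57, -1.0, 0.04], [-0.31, 3.27, -1.0, 0.01], [-0.6, 2.97, -1.0, 0.04], [0.26, 2.66, -1.0, -0.06], [0.06, 2.46, -1.0, 0.03], [-0.14, 2.26, -1.0, 0.02], [-0.34, 2.06, -1.0, -0.01], [-0.54, 1.86, -1.0, -0.0], [-0.23, 2.13, 1.0, 0.05], [-0.03, 2.34, 1.0, -0.05], [0.17, 2.54, 1.0, -0.02], [0.37, 2.74, 1.0, -0.02], [0.57, 2.94, 1.0, -0.06], [0.26, 2.66, -1.0, -0.16]]
5 A0.201 ang0 2.08 +-0.05 rms 0.037 n59
3 A0.200 ang0 2.08 +-0.06 rms 0.043 n48
4 A0.196 ang0 2.09 +-0.03 rms 0.023 n48
```

The joint-effort work fit is much cleaner: amplitude 0.20 N m (within the stated range), heavy side down at a drum angle of 2.09 ± 0.03. The noisier force/torque fit, 2.2 ± 0.12, agrees. The drum is at 2.66 now, so I turn it by -0.57.

```bash
python3 shift.py '[[0,0.00703,0,0.00033,0,-0.095,0],[0,0.00703,0,0.00033,0,-0.095,0],[0,0.00703,0,0.00033,0,-0.095,0]]' >/dev/null; python3 h.py -1 2.42
python3 shift.py '[[0,0.00703,0,0.00033,0,-0.095,0],[0,0.00703,0,0.00033,0,-0.095,0],[0,0.00703,0,0.00033,0,-0.095,0]]' >/dev/null; python3 h.py -1 2.42
python3 shift.py '[[0,0,0,0,0,0,0],[0,0,0,0,0,0,0],[0,0,0,0,0,0,0],[0,0,0,0,0,0,0]]' >/dev/null; python3 h.py
python3 fit4.py | grep -v '\[\['
python3 - <<'E'
from h import *
import cv2
c=manip.camera_params("side"); d=manip.grab_frame("side")[:,:,::-1].copy()
for th in np.arange(1.5,2.4,.1): cv2.circle(d,tuple(proj(world(P,latch(th)),c)[0].astype(int)),0,(0,255,0) if abs(th-1.9)>.04 else (0,0,255),-1)
cv2.imwrite("pics/end.png",cv2.resize(d[205:375,225:425],(800,600),interpolation=cv2.INTER_NEAREST))
E
```

```text
t41.88 d(mm)[-0.3  3.6 73. ] rg92.1 ang-0.045 tilt-0.030 | F[ 3.7 -3.1 -6.6] M[-0.54 -0.52  0.61] Ft-2.8 tauF-0.254 tauF+M0.336 w0.13 g64 q [-0.46 -0.14  1.85 -0.02  1.42 -0.61]
t42.25 d(mm)[-0.7 24.1 69.3] rg92.4 ang-0.330 tilt-0.315 | F[ 2.6 -6.2 -8.7] M[-0.58 -0.33  0.6 ] Ft-3.0 tauF-0.281 tauF+M0.357 w0.12 g63 q [-0.3  -0.22  1.95 -0.3   1.29 -0.38]
t42.75 d(mm)[-0.7 24.2 69.3] rg92.4 ang-0.331 tilt-0.309 | F[ 2.4 -3.2 -5.2] M[-0.36 -0.44  0.69] Ft-1.3 tauF-0.122 tauF+M0.266 w0.12 g64 q [-0.3  -0.22  1.95 -0.29  1.29 -0.38]
free/static [(np.float64(-0.6), np.float64(9.66)), (np.float64(-0.6), np.float64(9.62)), (np.float64(-0.6), np.float64(9.61)), (np.float64(1.2), np.float64(-22.59)), (np.float64(1.2), np.float64(-23.0)), (np.float64(1.2), np.float64(-22.63)), (np.float64(0.59), np.float64(-8.23)), (np.float64(-0.01), np.float64(5.98)), (np.float64(-0.61), np.float64(14.67)), (np.float64(-0.6), np.float64(9.62)), (np.float64(1.2), np.float64(-22.59)), (np.float64(1.2), np.float64(-22.63)), (np.float64(0.59), np.float64(-8.21)), (np.float64(-0.01), np.float64(5.99)), (np.float64(-0.6), np.float64(9.88)), (np.float64(1.2), np.float64(-22.97)), (np.float64(-0.6), np.float64(9.47)), (np.float64(0.56), np.float64(-10.69)), (np.float64(0.56), np.float64(-11.66)), (np.float64(-0.31), np.float64(6.65))]
vel [ 0.81  0.82  0.81  0.81  0.81  0.81 -0.79 -0.79 -0.79 -0.78 -0.78  0.82
  0.81  0.81  0.81  0.81  0.81  0.81  0.81  0.81  0.81  0.81  0.8   0.81
 -0.79 -0.79 -0.79 -0.78 -0.78 -0.81  0.81  0.81  0.81  0.81  0.81  0.81
  0.81  0.81  0.81  0.81  0.8   0.81 -0.79 -0.79 -0.79 -0.78 -0.78 -0.81
 -0.79 -0.78 -0.78 -0.78 -0.8   0.82  0.82  0.81  0.81  0.81 -0.79 -0.75
 -0.74]
2 A0.219 ang0 2.15 +-0.67 rms 0.619 n61
3 A0.205 ang0 2.11 +-0.09 rms 0.072 n61
4 A0.201 ang0 2.11 +-0.06 rms 0.049 n61
5 A0.200 ang0 2.11 +-0.06 rms 0.047 n61
3 A0.198 ang0 2.13 +-0.07 rms 0.050 n50
4 A0.195 ang0 2.14 +-0.06 rms 0.039 n50
```

View pics/end.png

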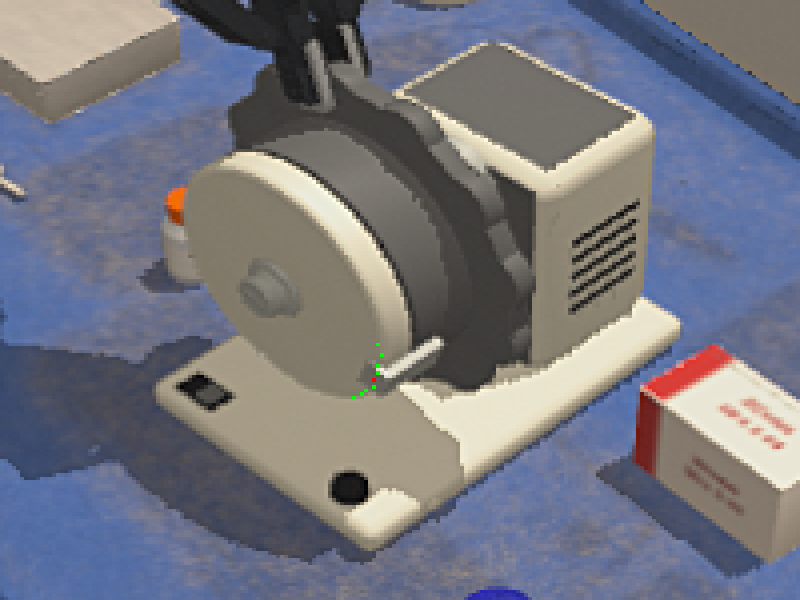

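The latch is at about (380,373), which corresponds to roughly 1.85 rad and matches a turn of about 2.09 from its start. The bottle, carton and roll in view are in place, the grip is 64 N and the drum is at rest.

```bash
python3 -c "
from plant import manip
print(manip.job_done())"
```

```text
the job is handed in; nothing more can be done
None
```

I handed the job in with the heavy side estimated within about 0.1 rad of straight down, the flange still pinched at about 64 N and the drum at rest; the pass/fail result was not shown.

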